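# Work a tight specimen block out of the microscope's sliding stage

## Task

Draw the microscope's sliding stage all the way out from under the lens by its knob, then take hold of the resin specimen block in the stage's holder. It fits tightly, so work it free by rocking it from side to side, towards one spring jaw and then the other, a few times each way as you ease it up; a straight pull only lifts the holder off its dowels, and the holder must stay down on the stage. Finish while still holding the block upright, about a centimetre clear above the jaws and straight over its seat, with the stage left out and nothing else on the bench disturbed.

Things in the scene. Friction and masses are not known exactly. Their poses are not given: they have to be found in the camera images.
- handle (a point): Grip point of the black upright round knob (18 mm diameter, from 18 mm below to 16 mm above this point) on the end of the draw rod of the sliding stage, 74 mm above the bench. Axes: z up; the stage draws out along this frame's -y. The holder plate begins 105 mm away in +y; x either side is free: pinch it across x from above.
- stage (a joint): Travel of the sliding stage on its two rods, m: 0 = pushed in, block right under the lens; 0.170 = against the front stop, fully out. Starts at 0. About 2 N of friction; stays where it is left. Pushed in, the lens hangs 84 mm above the block's top, so the gripper does not fit over the block until the stage is out.
- holder (a joint): How far the holder has lifted on its two upright dowels, m: 0 = down on the stage plate. It is a steel plate (124 x 90 x 10 mm, 1.15 kg) that only its weight (11 N) keeps down; it can only move straight up and rides along with the stage. Lifted by 5 mm it counts as off its dowels.
- seat (a point): Centre of the seat floor in the holder, 10 mm above the stage plate, where the block stands. Axes as the handle's: z up, y along the travel, x across it. Sprung jaws with rounded noses at +x and -x press on the block's foot. Fixed cheeks at +y and -y are 1.5 mm clear of it. Cheeks and jaw housings rise 16 mm above this floor; housings lie 32 to 56 mm from here in x.
- block_center (a point): Centre (half-way up) of the specimen block in the holder: clear resin with a ring of bone, on an aluminium foot; 62 mm high, about 0.1 kg; seated, this point is 31 mm above the seat floor. Resin 28 mm (x) by 34 mm (y). Axes when seated as the seat's. Grip the resin across x, about 45 mm above the seat floor, fingertips clear of the housings.
- block: The same block; origin at the centre of its underside, z up. Foot 30 mm (x) by 36 mm (y), 18 mm high, its lowest 3 mm stepped in by 3 mm all round. Once it has risen 9 mm the jaws let go of the foot; at 16 mm it is above cheeks and jaws.
- stand: White microscope stand, fixed: base plate 220 (x) x 460 (y) x 16 mm, origin at the centre of its underside, yaw within 15 degrees of the world's. It carries stage, holder and jaws. Stage plate top 44 mm above the bench; lens axis at y = +90 mm, lens end 200 mm above the bench; pillar at y = +205 mm; head up to 0.43 m high.
- spare: Bystander: a smaller resin block (24 x 30 x 46 mm) standing on the bench beside the stand; origin under its centre.
- cap: Bystander: black lens cap, 36 mm diameter, 13 mm high, lying on the stand's base plate beside the stage; origin under its centre.
- femur: Bystander: long thigh bone, 0.36 m, lying on the bench; origin at its middle.
- rib: Bystander: thin curved rib, 0.18 m, lying on the bench.
- vertebra: Bystander: vertebra, about 80 mm, on the bench.
- caliper: Bystander: sliding caliper, 0.24 m, lying on the bench.
- jar: Bystander: small specimen jar, 48 mm diameter, 65 mm high.
- dish: Bystander: round flat clear dish, 90 mm diameter, 14 mm high.
- block_top (a point): Centre of the same block's top face, 62 mm above its underside. Tipping the block about 8 degrees each way about y (top towards +x, then -x), turning about a point level with the jaw noses while rising about 1 mm with each tip, makes its two sides slip in turn and frees it with hardly any upward pull.
- jaw_far (a joint): The sprung jaw at +x, m (0 = touching the seated block, positive towards it, -0.004 to 0.002). Its round nose, 12 mm above the seat floor, presses with about 17 N, as does its twin at -x; so a straight pull on the block needs about 20 N (it varies with friction), more than the holder weighs.
Mind the look-alikes: they are no part of the job. What is shaped like the block but black, purple or red is not meant.

How it is judged:
By the outcome, as a careful person would: the job done as asked, in the order asked, and still so for the second after the job is handed in, while the arm keeps its last pose, push and grip.
It also fails if it takes over 67 s, if anything falls off the work surface, if the arm or the gripper's body presses on something with over 40 N, if the wrist force passes 120 N, or if a joint passes its speed limit or range.

## Robot

A 7-joint arm with a two-finger parallel gripper is mounted at the origin on the work surface. World frame = base frame: x ahead of the robot, y to its left, z up, the work surface at z = 0. Lengths are in m, angles in rad, forces in N, time in s.
With the tool pointing down it reaches from about 0.425 to 0.925 m from the base axis. Payload 6.8 kg.
Tool frame: the origin (TCP) lies between the finger pads; the fingertips stand r.tip_extent ahead of it and the grasp point (between the pads) lies 5 mm behind it (r.tip_extent is the distance from the TCP to the fingertips, in m); y points along the fingers, x is the direction in which the jaws open and shut, and the axes are right-handed (so a half turn about y gives the same grasp; the last joint's range is limited). The gripper opens to 85 mm and grips with 20 to 120 N. Pads are 22 mm wide; open, the fingers measure 114 mm over their backs; the gripper's body (76 mm by 85 mm) begins 54 mm behind the grasp point. The pads swing forward as they close: fully open they stand 13 mm farther back than shut.
Start: joints at [1.024, 0.477, 0.022, 1.555, -0.011, 1.109, -0.083], TCP at [0.287, -0.611, 0.245] pointing down, gripper open.
Joint ranges: [-2.96, 2.96], [-0.34, 2.1], [-1.41, 1.46], [0.24, 2.44], [-1.37, 4.51], [0.17, 1.92], [-2.96, 2.96]. Speed limits (rad/s): [2.39, 2.39, 3.14, 3.14, 3.14, 3.14, 3.14].

## Interface

Orientations are given as a rotation vector (axis times angle).
In Python, from bench import r gives the robot as it stands.
- The arm moves only by the tool send_rows, never from a script. Its argument "plan" is a list of rows, each a list of 5 numbers: the shift along the tool's x, y, z in cm, then the turn about the tool's y in degrees, then the opening, from 0 (shut) to 1 (fully open). In form: [[dx, dy, dz, spin, grip], ...]. A call has 1 to 12 rows; each row shifts and turns the commanded pose from where the row before left it, along the tool's axes as they then stand; what a row does not reach is not made up. A row lasts 1/8 s, in which the tool goes at most 62.5 mm and 10.7 degrees, less where a joint would pass 70% of its speed; a pose out of reach is approached as far as the arm can. A call is refused whole if a number of a shift passes 6.25 or a number of a turn 10.7, either way. A call with a gripper value outside its range is refused whole. The fingers move at their own pace and stop on an object; "force" is the grip in N (left out, the last holds). Time passes only in rows, so rows that do not move let the fingers close. It gives the time, the measured TCP pose, the force and the opening at its end, in the units of the state.
- r.get_obs(): the state, without advancing time (a new reading comes with each control period).
- r.grab_frame(name): name is "side" or "top"; returns a dict with "image" (480x640x3 uint8, red, green, blue), "camera_matrix" (3x3 intrinsics, pixels), "D" ([k1, k2, p1, p2, k3] as OpenCV has them; the pictures are not rectified), "cam_to_world" (4x4, takes a point from camera to world coordinates). Camera axes: x right, y down, z forward; pixel columns grow to the right and rows downward; lengths in m; the calibration is good to about 2 mm. A picture is of the moment at which its call begins. There is no depth.
- r.hand_in(): hands the job in, once; it reports no verdict.
Trained networks look in the newest picture that a camera, given by its name, has taken for a name from the list of things; names that differ only in an ending like _2 or _b are one class to them, and where a whole thing is asked for, a point or a joint stands for the part that bears it (a point fixed in the world has none). Each returns a list of dicts, best first, with "p" (0 to 1); they miss things now and then, are a little off and sometimes report something else, mostly with a low value. They report only what shows in the picture. A call takes as long as a camera call. They do not tell look-alikes from the thing itself.
- r.recognise(camera, target): "rect" ([left, top, right, bottom] in pixels, round what is visible of it).
The state is a dict: "clock": time; "joints": joint angles; "qvel": joint speeds; "tau": joint torques, N m; "tcp_pos": TCP position; "orientation": TCP orientation; "contact_force": force on the tool from outside, world axes, zero at the start; "moment": the same for the moment, N m; "grip_width": finger opening in m.
Only numpy, scipy, OpenCV 4.12 (cv2) and the standard library are available. Lean on these libraries where they do the work, as an engineer would, in place of code of your own. Each camera call takes 0.05 s, during which the arm holds its last target.

## Working session

There is one attempt and no reset: what is moved stays moved. The work goes in short steps, Python scripts to look and compute and a tool call to move; the robot and the scene stay as the last step left them, time stands still between calls to the robot, and variables do not carry over. Pictures are saved under pics/ and viewed, and the job is handed in when it is done.

Besides the shell and the picture viewer there is one more tool, called as name(argument=value, ...) on one line, values as JSON. send_rows: Moves the arm, as the interface text tells. Its arguments: {"type":"object","properties":{"plan":{"type":"array","items":{"type":"array","items":{"type":"number"}}},"force":{"type":"number"}},"required":["plan"]}

```bash
mkdir -p pics; ls; python3 - <<'E'
from bench import r
import cv2
print(r.get_obs(), r.tip_extent)
for c in ["side","top"]:
    f=r.grab_frame(c); cv2.imwrite(f"pics/{c}0.png",f["image"][:,:,::-1])
    print(c,f["camera_matrix"],f["D"],f["cam_to_world"])
    for t in ["handle","block_center","holder","stand","spare","seat","stage","block","block_top","cap"]:
        print(t,[( [round(x) for x in d["rect"]],round(d["p"],2)) for d in r.recognise(c,t)[:4]])
E
```

```text
pics
{'clock': 0.0, 'joints': array([ 1.02390556,  0.47782051,  0.02232981,  1.55648597, -0.01149814,
        1.10930179, -0.08309781]), 'qvel': array([ 7.72111608e-04, -7.27541435e-04,  1.00650273e-03,  1.34991031e-05,
        2.78960581e-04,  8.37524566e-04,  1.11229809e-03]), 'tau': array([-1.01455626e-03, -5.96454477e+01,  1.60795771e+00, -2.81199807e+01,
        1.25427192e-02,  9.27262532e-03,  1.21506559e-05]), 'tcp_pos': array([ 0.28651252, -0.61052713,  0.24429725]), 'orientation': array([-1.38450353,  0.88143325, -0.87870351]), 'contact_force': array([-0.51977822, -0.37972739, -0.01181117]), 'moment': array([ 0.02914354, -0.02559529,  0.02633955]), 'grip_width': 0.08557586256630163} 0.014
side [[576.65315643   0.         328.63740765]
 [  0.         576.65315643 236.29057379]
 [  0.           0.           1.        ]] [-0.18734614  0.          0.          0.          0.        ] [[-0.79896977 -0.3389014   0.4967828  -0.14963324]
 [-0.60105051  0.42304368 -0.67806513  0.94668943]
 [ 0.0196364  -0.8403451  -0.54169597  0.83077833]
 [ 0.          0.          0.          1.    
[... 1026 characters left out ...]
 [ 0.          0.          0.          1.        ]]
handle [([145, 252, 175, 333], 0.72), ([244, 212, 322, 263], 0.62)]
block_center [([226, 320, 242, 338], 0.64), ([323, 296, 334, 312], 0.52), ([187, 252, 202, 264], 0.49)]
holder [([246, 217, 280, 260], 0.74)]
stand [([191, 164, 376, 280], 0.69), ([442, 184, 478, 314], 0.33)]
spare [([331, 179, 344, 192], 0.48)]
seat [([246, 218, 278, 261], 0.67)]
stage [([241, 214, 316, 265], 0.73), ([249, 217, 279, 262], 0.64)]
block [([184, 249, 198, 262], 0.51), ([324, 298, 334, 314], 0.43), ([226, 321, 240, 340], 0.43)]
block_top [([323, 292, 333, 313], 0.7), ([183, 197, 200, 215], 0.67), ([182, 251, 204, 264], 0.51)]
cap [([323, 200, 336, 210], 0.63)]
```

View pics/side0.png

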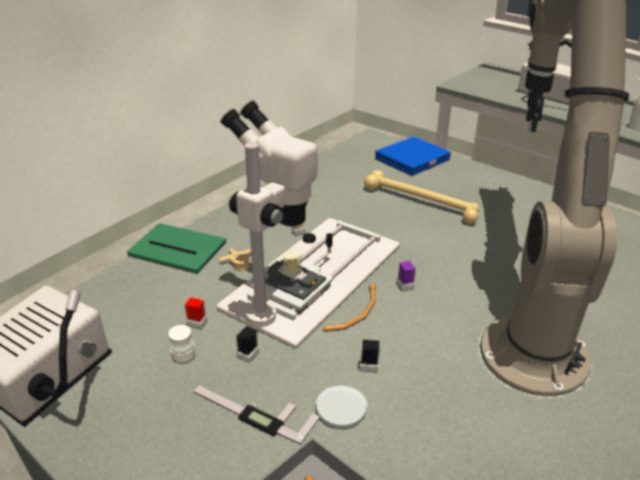

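View pics/top0.png

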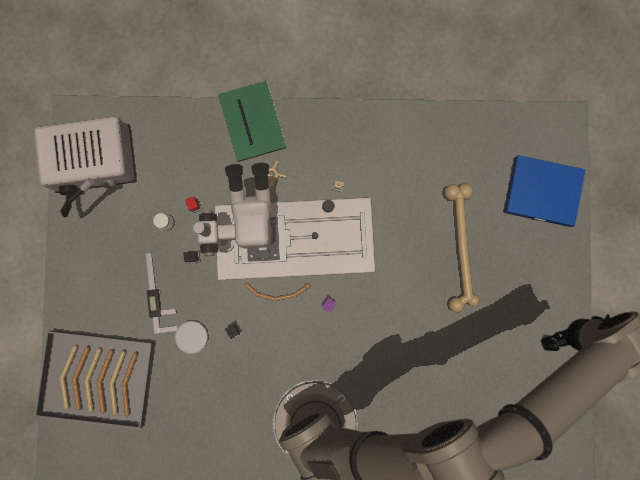

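```bash
python3 - <<'E'
import cv2
a=cv2.imread('pics/side0.png')[90:370,170:450]; cv2.imwrite('pics/side0c.png',cv2.resize(a,None,fx=2.1,fy=2.1,interpolation=3))
a=cv2.imread('pics/top0.png')[150:350,130:390]; cv2.imwrite('pics/top0c.png',cv2.resize(a,None,fx=3,fy=3,interpolation=3))
E
```

```text
(no output)
```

View pics/side0c.png

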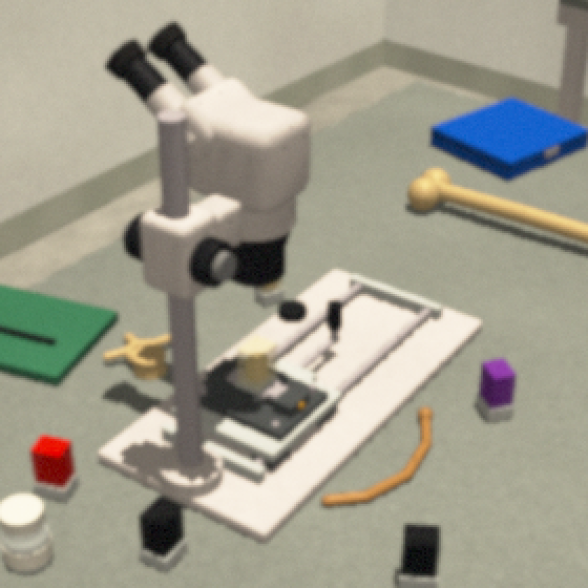

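View pics/top0c.png

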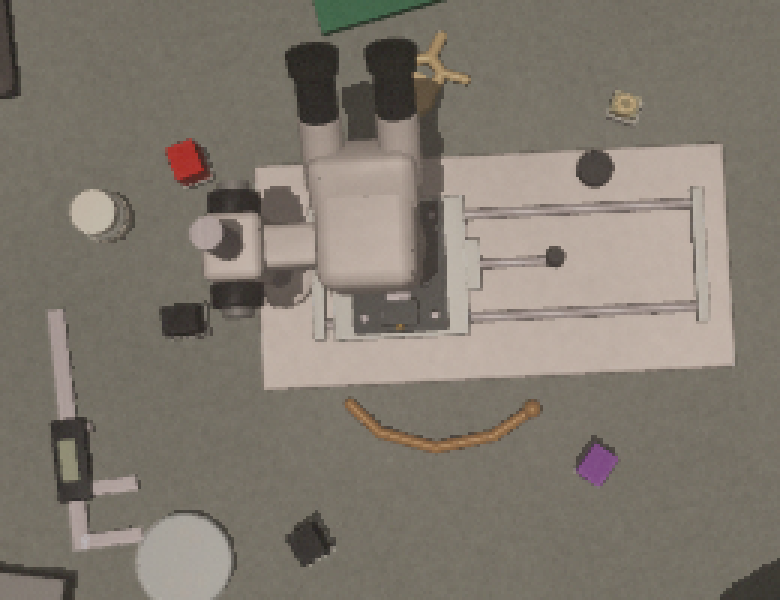

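The top view shows the knob at (315,235) and the stand plate corners at about (215,206), (371,198), (374,271) and (218,279). In the side view the knob is at about (330,240), and the cream block in the holder is at (292,264).

Possible mix-ups:
- **Block:** the cream block in the holder, side (292,264), is the one I want. Look-alikes are black at side (247,342) and (370,353), purple at (407,273), red at (195,309), and the spare at top (338,185).
- **Knob:** the cap at top (328,206) is the only look-alike. The knob sits on the draw rod at top (315,235).

```bash
cat > h.py <<'E'
import numpy as np, cv2
from scipy.spatial.transform import Rotation as R
from bench import r
def ray(f,uv):
    p=cv2.undistortPoints(np.array([[uv]],float),f["camera_matrix"],np.array(f["D"]))[0,0]
    T=f["cam_to_world"]; return T[:3,3],T[:3,:3]@np.array([p[0],p[1],1])
def onz(f,uv,z):
    o,d=ray(f,uv); return o+d*(z-o[2])/d[2]
def tri(fs,uvs):
    A=[];b=[]
    for f,u in zip(fs,uvs):
        o,d=ray(f,u); d/=np.linalg.norm(d); P=np.eye(3)-np.outer(d,d); A.append(P); b.append(P@o)
    return np.linalg.lstsq(np.vstack(A),np.hstack(b),rcond=None)[0]
def proj(f,p):
    T=np.linalg.inv(f["cam_to_world"])
    return cv2.projectPoints(np.array([p],float),cv2.Rodrigues(T[:3,:3])[0],T[:3,3],f["camera_matrix"],np.array(f["D"]))[0][0,0]
def crop(f,c,half,n,k):
    c=[int(round(x)) for x in c]; im=f["image"][max(0,c[1]-half):c[1]+half,max(0,c[0]-half):c[0]+half,::-1]
    cv2.imwrite(n,cv2.resize(im,None,fx=k,fy=k,interpolation=cv2.INTER_CUBIC))
E
python3 - <<'E'
from h import *
t=r.grab_frame("top"); s=r.grab_frame("side")
crop(t,(315,235),50,"pics/tk.png",6); crop(s,(325,245),45,"pics/sk.png",6)
c=np.array([(255,168),(722,144),(733,364),(265,388)])/3+[130,150]
w=np.array([onz(t,u,.016) for u in c]); print(w, w.mean(0), [np.linalg.norm(w[i]-w[i-1]) for i in range(4)])
d=(w[0]+w[3]-w[1]-w[2]); yaw=np.arctan2(-d[0],d[1]); print("yaw",np.degrees(yaw))
print(onz(t,(315,235.3),.09), tri([t,s],[(315,235.3),(329,235)]))
k=onz(t,(315,235.3),.09); print(proj(s,k))
o=r.get_obs(); print(R.from_rotvec(o["orientation"]).as_matrix())
E
```

```text
[[ 0.62115987  0.29845564  0.016     ]
 [ 0.65117119 -0.15706778  0.016     ]
 [ 0.43662041 -0.1693487   0.016     ]
 [ 0.40680547  0.28334176  0.016     ]] [0.52893924 0.06384523 0.016     ] [np.float64(0.21488656957368538), np.float64(0.4565109613848198), np.float64(0.21490196424805139), np.float64(0.4536712231521017)]
yaw 3.768767456170321
[0.53245707 0.00476811 0.09      ] [0.53517313 0.00619197 0.08447629]
[331.40876156 233.3104197 ]
[[ 4.24825953e-01  5.01512639e-05  9.05275045e-01]
 [-9.05275045e-01 -3.59594433e-05  4.24825955e-01]
 [ 5.38587452e-05 -9.99999998e-01  3.01241829e-05]]
```

View pics/tk.png

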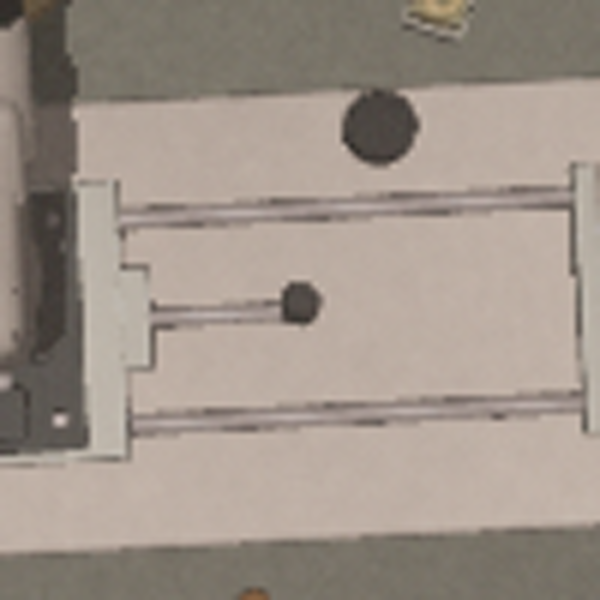

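View pics/sk.png

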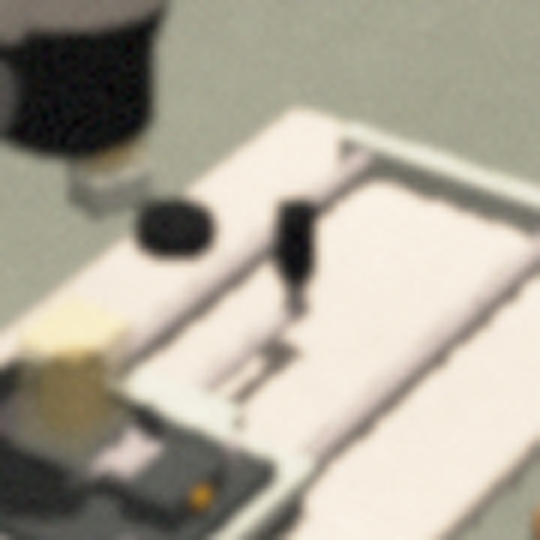

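```bash
cat >> h.py <<'E'
def plan(target,yaw_deg,n,grip,nspin=None):
    """rows from measured pose to world target, tool-x at yaw_deg"""
    o=r.get_obs(); M=R.from_rotvec(o["orientation"]).as_matrix(); p=o["tcp_pos"]
    y0=np.degrees(np.arctan2(M[1,0],M[0,0])); dy=(yaw_deg-y0+180)%360-180
    d=np.array(target)-p; rows=[]; y=y0; q=p.copy()
    for i in range(n):
        c,s=np.cos(np.radians(y)),np.sin(np.radians(y))
        step=(np.array(target)-q)/(n-i)
        v=np.round([100*(c*step[0]+s*step[1]),-100*step[2],100*(-s*step[0]+c*step[1])],2)
        rows.append([float(v[0]),float(v[1]),float(v[2]),round(-dy/n,1),grip])
        q=q+np.array([c*v[0]-s*v[2],s*v[0]+c*v[2],-v[1]])/100
        y-=round(-dy/n,1)
    print("from",p.round(4),"yaw",round(y0,2),"dyaw",round(dy,1)); print(rows); return rows
def st():
    o=r.get_obs(); M=R.from_rotvec(o["orientation"]).as_matrix()
    print("t",o["clock"],"p",o["tcp_pos"].round(4),"yaw",np.degrees(np.arctan2(M[1,0],M[0,0])).round(2),"ydir",M[:,1].round(3),"F",np.round(o["contact_force"],2),"M",np.round(o["moment"],2),"g",round(o["grip_width"],4))
E
python3 -c "
from h import *
plan([.533,.005,.2],3.8,12,1)"
```

```text
from [ 0.2868 -0.6111  0.2453] yaw -64.86 dyaw 68.7
[[-3.78, 0.38, 4.04, np.float64(-5.7), 1], [-3.36, 0.38, 4.39, np.float64(-5.7), 1], [-2.9, 0.38, 4.71, np.float64(-5.7), 1], [-2.42, 0.38, 4.97, np.float64(-5.7), 1], [-1.92, 0.38, 5.19, np.float64(-5.7), 1], [-1.39, 0.38, 5.35, np.float64(-5.7), 1], [-0.85, 0.38, 5.46, np.float64(-5.7), 1], [-0.31, 0.37, 5.52, np.float64(-5.7), 1], [0.24, 0.38, 5.52, np.float64(-5.7), 1], [0.79, 0.37, 5.47, np.float64(-5.7), 1], [1.33, 0.38, 5.37, np.float64(-5.7), 1], [1.86, 0.37, 5.2, np.float64(-5.7), 1]]
```

send_rows(plan=[[-3.8,0.4,4.0,-5.7,1],[-3.4,0.4,4.4,-5.7,1],[-2.9,0.4,4.7,-5.7,1],[-2.4,0.4,5.0,-5.7,1],[-1.9,0.4,5.2,-5.7,1],[-1.4,0.4,5.4,-5.7,1],[-0.9,0.4,5.5,-5.7,1],[-0.3,0.4,5.5,-5.7,1],[0.2,0.4,5.5,-5.7,1],[0.8,0.4,5.5,-5.7,1],[1.3,0.4,5.4,-5.7,1],[1.9,0.4,5.2,-5.7,1]], force=40)

```text
clock: 2.7
tcp_pos: [0.5334, 0.0082, 0.1975]
orientation: [-1.571, -0.051, 0.05]
contact_force: [1.2, -1.6, 0.3]
grip_width: 0.0856
```

send_rows(plan=[[0,0,0,0,1],[0,0,0,0,1]])

```text
clock: 2.95
tcp_pos: [0.5326, 0.0062, 0.1972]
orientation: [-1.571, -0.048, 0.049]
contact_force: [-0.1, -0.1, 0.3]
grip_width: 0.0856
```

```bash
python3 -c "
from h import *
st();plan([.533,.005,.11],3.8,4,1)
t=r.grab_frame('top');crop(t,(315,235),60,'pics/t1.png',5)
s=r.grab_frame('side');crop(s,(325,225),75,'pics/s1.png',5)"
```

```text
t 2.95 p [0.5326 0.0062 0.1972] yaw 3.51 ydir [-0.    -0.001 -1.   ] F [-0.09 -0.07  0.31] M [-0.02  0.   -0.01] g 0.0856
from [0.5326 0.0062 0.1972] yaw 3.51 dyaw 0.3
[[0.01, 2.18, -0.03, np.float64(-0.1), 1], [0.01, 2.18, -0.03, np.float64(-0.1), 1], [0.01, 2.18, -0.03, np.float64(-0.1), 1], [0.0, 2.18, -0.03, np.float64(-0.1), 1]]
```

View pics/s1.png

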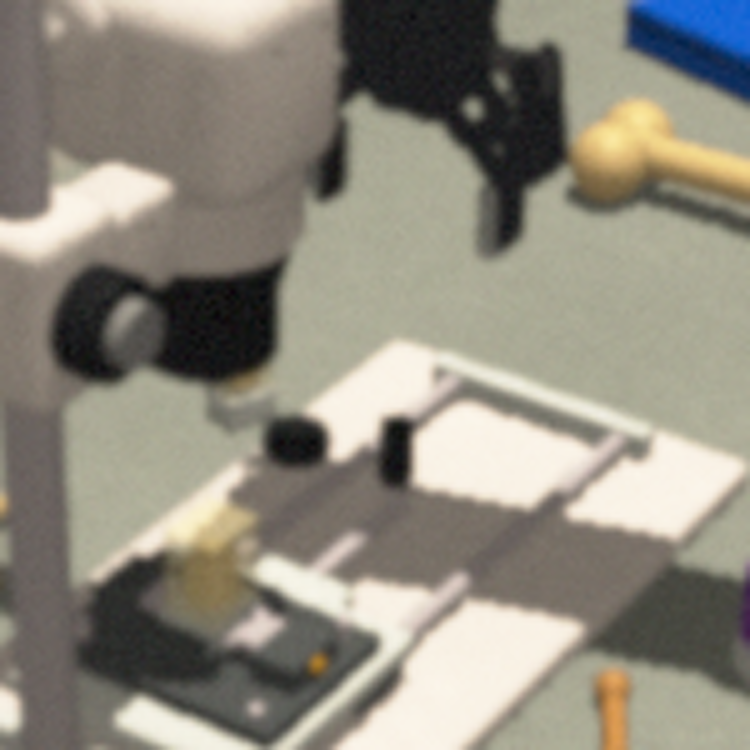

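The side crop shows the gripper above the knob (knob at about (329,240) full-frame), with both fingers clear of the head. I'll descend and pinch the knob.

send_rows(plan=[[0,3,0,-0.2,1],[0,3,0,0,1],[0,3,0,0,1],[0,2,0,0,1],[0,1.4,0,0,1],[0,0,0,0,1],[0,0,0,0,0.5],[0,0,0,0,0],[0,0,0,0,0],[0,0,0,0,0],[0,0,0,0,0]], force=40)

```text
clock: 4.42
tcp_pos: [0.5351, 0.0068, 0.0741]
orientation: [-1.57, -0.055, 0.047]
contact_force: [5.1, 0.2, -1.6]
grip_width: 0.0165
```

send_rows(plan=[[0,0,0,0,0],[0,0,0,0,0]])

```text
clock: 4.68
tcp_pos: [0.5351, 0.0069, 0.0741]
orientation: [-1.57, -0.055, 0.048]
contact_force: [4.7, -0.0, -1.1]
grip_width: 0.0169
```

```bash
python3 -c "
from h import *
st()
s=r.grab_frame('side');crop(s,(325,225),75,'pics/s2.png',5)"
```

```text
t 4.675 p [0.5351 0.0069 0.0741] yaw 3.73 ydir [ 0.004  0.001 -1.   ] F [ 4.75 -0.01 -1.08] M [-0.09 -0.81 -0.02] g 0.0169
```

View pics/s2.png

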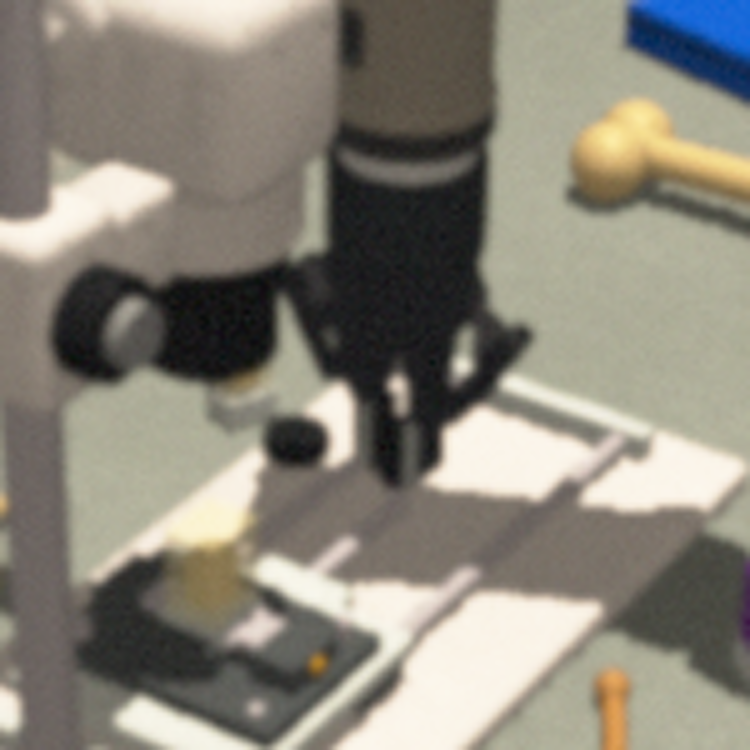

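send_rows(plan=[[0.1,0,-0.8,0,0],[0.1,0,-1.5,0,0],[0,0,-2,0,0],[0,0,-2,0,0],[0,0,-2,0,0],[0,0,-2,0,0],[0,0,-2,0,0],[0,0,-1.5,0,0],[0,0,-1.2,0,0],[0,0,-0.8,0,0],[0,0,-0.5,0,0],[0,0,-0.3,0,0]])

```text
clock: 6.22
tcp_pos: [0.5459, -0.1592, 0.0741]
orientation: [-1.57, -0.052, 0.05]
contact_force: [-1.0, 2.1, 6.6]
grip_width: 0.0167
```

send_rows(plan=[[0,0,-0.3,0,0],[0,0,-0.3,0,0],[0,0,-0.3,0,0],[0,0,0,0,0],[0,0,0,0,0]])

```text
clock: 6.85
tcp_pos: [0.5462, -0.1629, 0.074]
orientation: [-1.565, -0.054, 0.054]
contact_force: [-2.8, 12.1, 8.8]
grip_width: 0.0165
```

```bash
python3 -c "
from h import *
st()
s=r.grab_frame('side');cv2.imwrite('pics/s3.png',s['image'][90:370,170:510,::-1].repeat(2,0).repeat(2,1))
t=r.grab_frame('top');crop(t,(315,235),65,'pics/t3.png',5)"
```

```text
t 6.85 p [ 0.5462 -0.1629  0.074 ] yaw 3.94 ydir [-0.001  0.005 -1.   ] F [-2.76 12.07  8.77] M [ 2.65  0.71 -0.08] g 0.0165
```

View pics/s3.png

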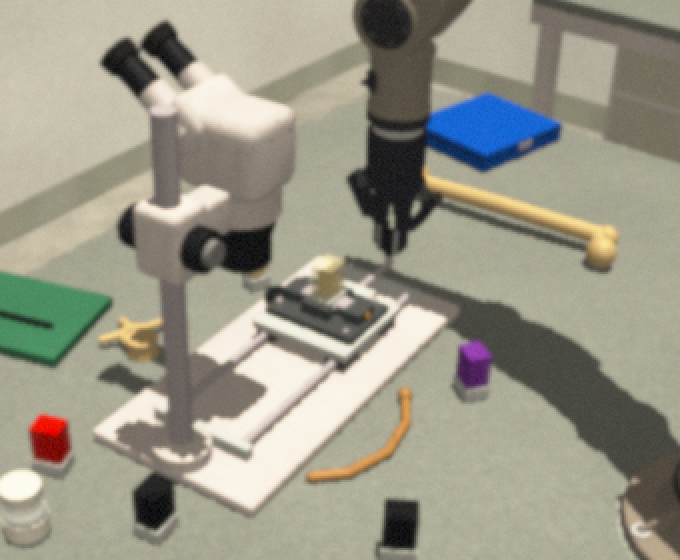

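View pics/t3.png

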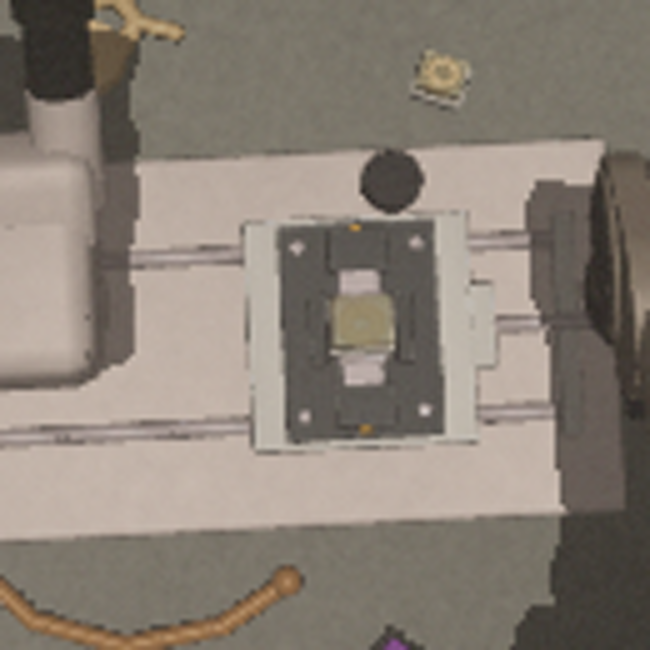

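The side view shows the stage against the front stop, with the block out at about (335,227). The top crop shows the block at about (323,235) full-frame. Tool travel was 0.170 m, with 12 N against the stop. I'll back off and release.

send_rows(plan=[[0,-0.1,0.2,0,0],[0,-0.1,0.3,0,0],[0,0,0,0,0.4],[0,0,0,0,0.8],[0,0,0,0,1],[0,-1,0,0,1],[0,-3,0,0,1],[0,-4,0,0,1],[0,-4,0,0,1],[0,0,0,0,1]])

```text
clock: 8.2
tcp_pos: [0.5481, -0.1631, 0.1995]
orientation: [-1.572, -0.057, 0.046]
contact_force: [0.8, 0.7, -0.0]
grip_width: 0.0855
```

```bash
python3 -c "
from h import *
st()
s=r.grab_frame('side');t=r.grab_frame('top')
crop(t,(323,235),40,'pics/t4.png',8)
crop(s,(345,235),45,'pics/s4.png',8)
print(onz(t,(322.6,234.6),.116), proj(s,[.5364,-.0133,.116]),proj(t,[.5364,-.0133,.116]),proj(s,[.5364,-.0133,.054]))
for c in 'side','top':
  for n in 'block_top','block_center','handle':print(c,n,[(np.round(d['rect']),round(d['p'],2)) for d in r.recognise(c,n)[:5]])
"
```

```text
t 8.2 p [ 0.5481 -0.1631  0.1995] yaw 3.73 ydir [ 0.007 -0.002 -1.   ] F [ 0.82  0.7  -0.03] M [ 0.02 -0.03  0.01] g 0.0855
[ 0.53231902 -0.01598329  0.116     ] [334.84505721 220.42105592] [321.64439738 233.10931787] [334.20123103 242.06569229]
side block_top [(array([361., 336., 381., 373.]), 0.92), (array([326., 217., 348., 243.]), 0.83), (array([396., 260., 417., 291.]), 0.82), (array([184., 295., 208., 329.]), 0.81), (array([231., 327., 259., 362.]), 0.6)]
side block_center [(array([184., 296., 208., 331.]), 0.83), (array([233., 325., 257., 365.]), 0.74), (array([326., 221., 342., 244.]), 0.71), (array([220., 102., 398., 348.]), 0.65), (array([362., 340., 379., 371.]), 0.6)]
side handle [(array([294., 204., 371., 276.]), 0.72)]
top block_top [(array([314., 230., 328., 239.]), 0.68), (array([322., 295., 338., 314.]), 0.57), (array([187., 199., 203., 211.]), 0.57), (array([318., 225., 328., 229.]), 0.56), (array([184., 251., 202., 262.]), 0.5)]
top block_center [(array([324., 297., 334., 313.]), 0.7), (array([189., 198., 206., 213.]), 0.63), (array([225., 321., 245., 339.]), 0.62), (array([188., 250., 201., 262.]), 0.56), (array([313., 226., 329., 242.]), 0.55)]
top handle [(array([298., 212., 376., 263.]), 0.7)]
```

View pics/t4.png

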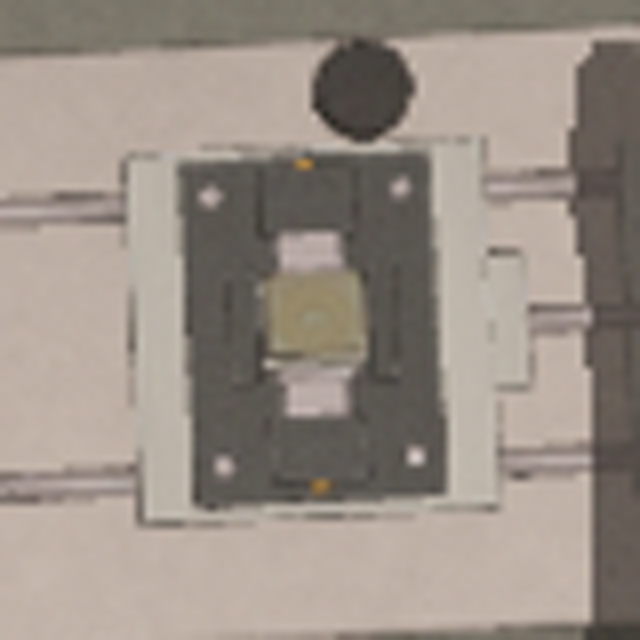

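View pics/s4.png

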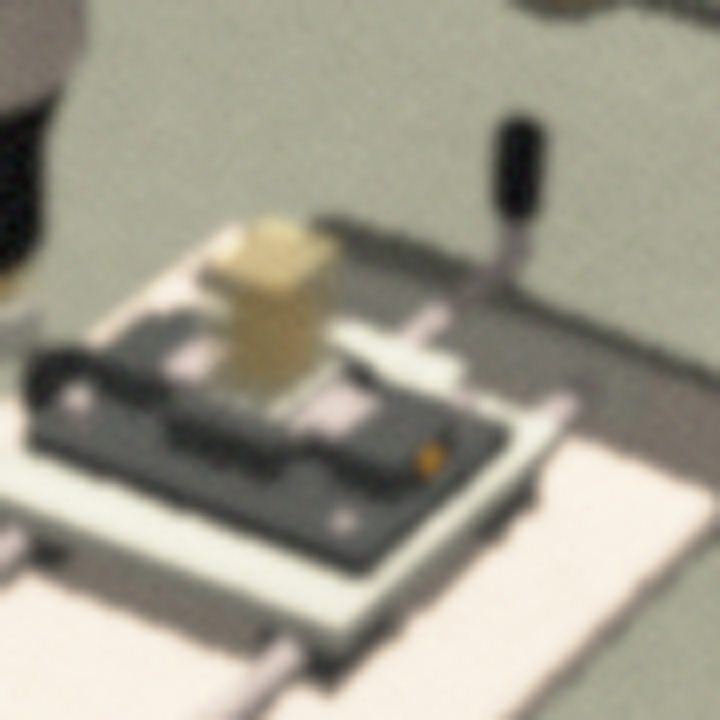

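```bash
python3 -c "
from h import *
s=r.grab_frame('side');t=r.grab_frame('top')
print(tri([t,s],[(322.4,233.5),(334.4,221)]),onz(t,(322.4,233.5),.116), onz(s,(334.4,221),.116))
k=onz(s,(300+520/8,190+125/8),.09);print('knob',k)
plan([.536,-.0145,.17],-86.25,9,1)"
```

```text
[ 0.53682663 -0.01464158  0.11339275] [ 0.53535012 -0.01539325  0.116     ] [ 0.53564519 -0.01048744  0.116     ]
knob [ 0.54432865 -0.15696784  0.09      ]
from [ 0.5456 -0.1627  0.1947] yaw 3.75 dyaw -90.0
[[0.0, 0.27, 1.65, np.float64(10.0), 1], [-0.29, 0.28, 1.63, np.float64(10.0), 1], [-0.56, 0.27, 1.55, np.float64(10.0), 1], [-0.82, 0.28, 1.43, np.float64(10.0), 1], [-1.06, 0.27, 1.26, np.float64(10.0), 1], [-1.26, 0.28, 1.06, np.float64(10.0), 1], [-1.43, 0.27, 0.83, np.float64(10.0), 1], [-1.55, 0.28, 0.56, np.float64(10.0), 1], [-1.63, 0.27, 0.29, np.float64(10.0), 1]]
```

send_rows(plan=[[0.0,0.3,1.65,10,1],[-0.3,0.3,1.6,10,1],[-0.55,0.3,1.55,10,1],[-0.8,0.3,1.45,10,1],[-1.05,0.3,1.25,10,1],[-1.25,0.3,1.05,10,1],[-1.45,0.3,0.85,10,1],[-1.55,0.3,0.55,10,1],[-1.65,0.3,0.3,10,1],[0,0,0,0,1],[0,0,0,0,1]])

```text
clock: 10.07
tcp_pos: [0.5366, -0.0153, 0.1683]
orientation: [-1.241, 1.158, -1.159]
contact_force: [0.9, 0.2, -0.1]
grip_width: 0.0851
```

```bash
python3 -c "
from h import *
st();plan([.536,-.0145,.1],-86.25,4,1)
s=r.grab_frame('side');t=r.grab_frame('top')
crop(s,(345,215),55,'pics/s5.png',7)"
```

```text
t 10.075 p [ 0.5366 -0.0153  0.1683] yaw -86.08 ydir [-0. -0. -1.] F [ 0.93  0.2  -0.14] M [-0.01  0.02  0.03] g 0.0851
from [ 0.5366 -0.0153  0.1683] yaw -86.08 dyaw -0.2
[[-0.02, 1.71, -0.01, np.float64(0.0), 1], [-0.02, 1.71, -0.01, np.float64(0.0), 1], [-0.02, 1.71, -0.02, np.float64(0.0), 1], [-0.02, 1.7, -0.01, np.float64(0.0), 1]]
```

View pics/s5.png

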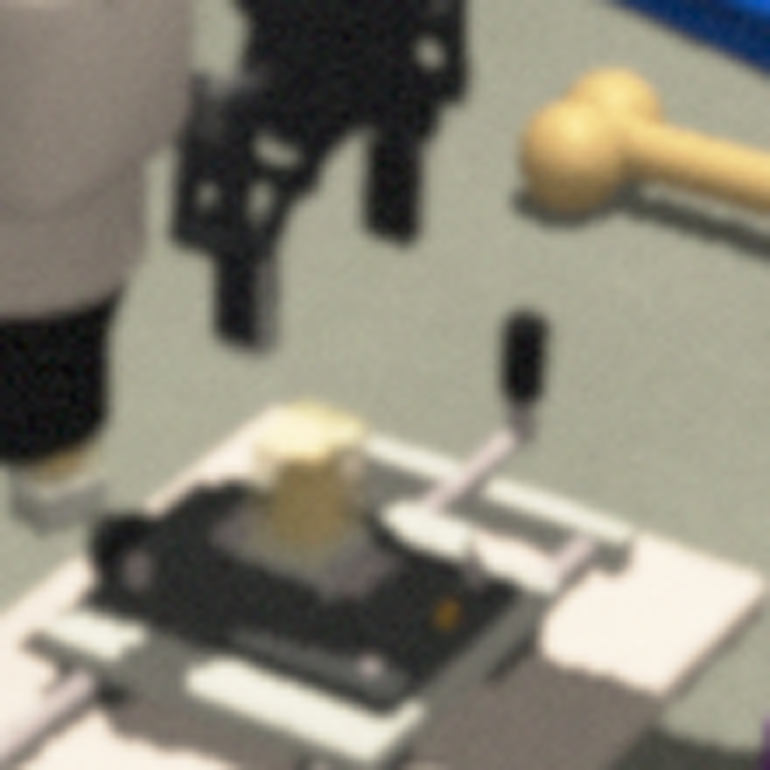

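The side crop shows the fingers straddling the block along y, clear of the cheeks and housings. I'll descend and grip lightly, so the block can pivot between the pads.

send_rows(plan=[[0,2,0,0,1],[0,2,0,0,1],[0,1.8,0,0,1],[0,1,0,0,1],[0,0,0,0,0.7],[0,0,0,0,0.4],[0,0,0,0,0.3],[0,0,0,0,0.2],[0,0,0,0,0.1],[0,0,0,0,0],[0,0,0,0,0],[0,0,0,0,0]], force=25)

```text
clock: 11.68
tcp_pos: [0.5374, -0.0124, 0.1016]
orientation: [-1.237, 1.159, -1.159]
contact_force: [-1.2, 5.4, 5.1]
grip_width: 0.0337
```

```bash
python3 -c "
from h import *
st()
s=r.grab_frame('side')
crop(s,(345,215),55,'pics/s6.png',7)"
```

```text
t 11.675 p [ 0.5374 -0.0124  0.1016] yaw -86.16 ydir [ 0.002  0.002 -1.   ] F [-1.17  5.35  5.08] M [ 1.19  0.29 -0.04] g 0.0337
```

View pics/s6.png

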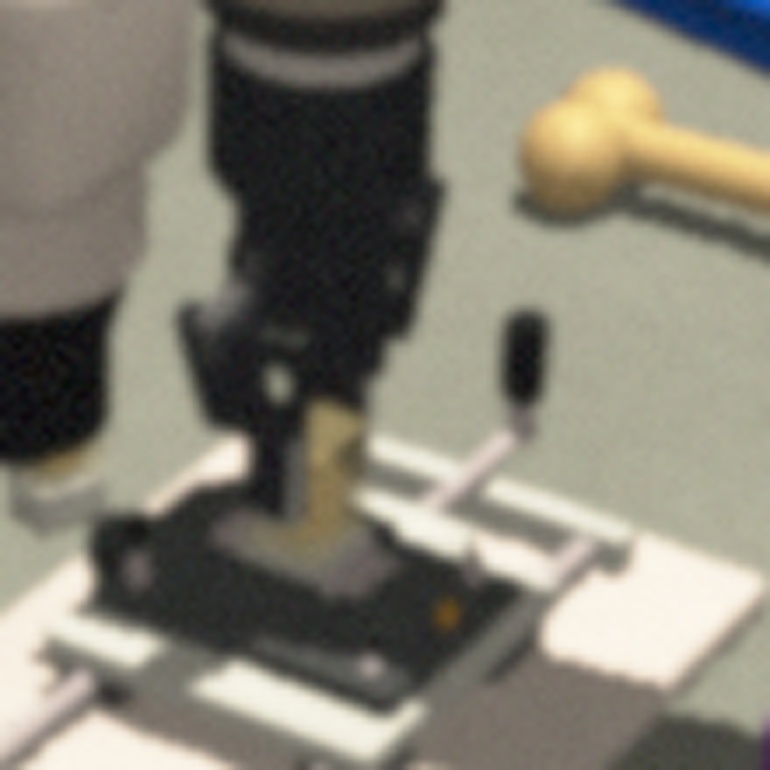

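send_rows(plan=[[-0.25,-0.15,0,0,0],[0,0,0.3,0,0],[0,0,0.3,0,0],[0,0,0.2,0,0],[0,0,0,0,0]])

```text
clock: 12.35
tcp_pos: [0.5407, -0.0117, 0.1016]
orientation: [-1.246, 1.167, -1.158]
contact_force: [-12.8, 0.7, 11.2]
grip_width: 0.0334
```

```bash
python3 -c "
from h import *
st()
s=r.grab_frame('side')
crop(s,(345,215),55,'pics/s7.png',7)
t=r.grab_frame('top')
crop(t,(323,235),40,'pics/t7.png',8)"
```

```text
t 12.35 p [ 0.5407 -0.0117  0.1016] yaw -86.27 ydir [-0.008 -0.001 -1.   ] F [-12.82   0.68  11.24] M [0.32 2.75 0.01] g 0.0334
```

View pics/s7.png

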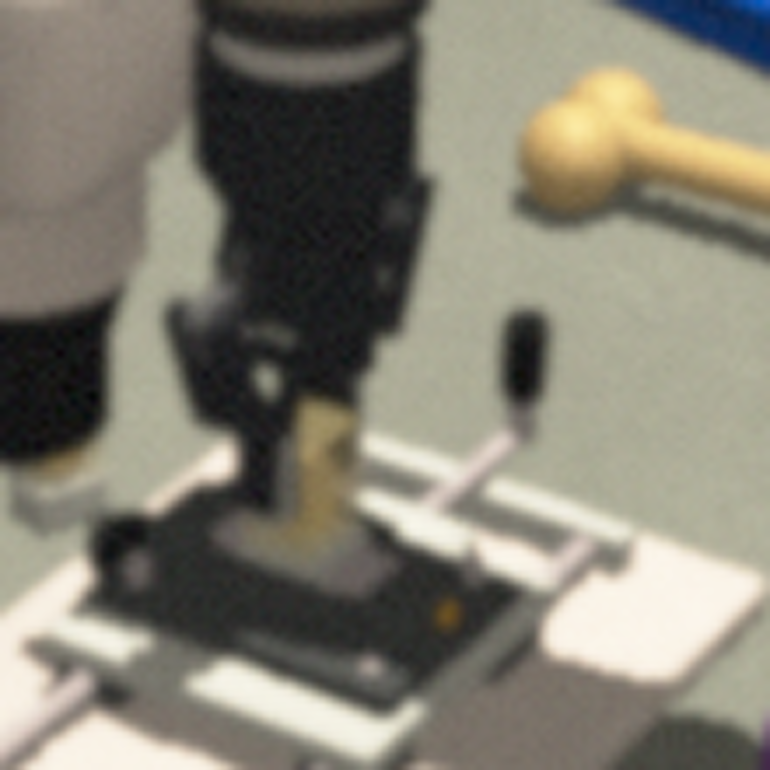

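send_rows(plan=[[0,-0.15,0.3,0,0],[0,-0.15,0.2,0,0],[0,0,0,0,0]])

```text
clock: 12.82
tcp_pos: [0.5438, -0.0116, 0.1025]
orientation: [-1.248, 1.169, -1.156]
contact_force: [-10.2, 1.9, -3.5]
grip_width: 0.0335
```

```bash
python3 -c "
from h import *
st()"
```

```text
t 12.825 p [ 0.5438 -0.0116  0.1025] yaw -86.26 ydir [-0.012 -0.001 -1.   ] F [-10.22   1.93  -3.53] M [0.42 2.28 0.01] g 0.0335
```

send_rows(plan=[[0,0,-0.4,0,0],[0,0,-0.5,0,0],[0,0,-0.4,0,0],[0,0,-0.4,0,0]])

```text
clock: 13.32
tcp_pos: [0.5353, -0.0121, 0.1057]
orientation: [-1.234, 1.157, -1.164]
contact_force: [6.5, 1.8, -12.6]
grip_width: 0.0335
```

send_rows(plan=[[0,-0.05,-0.4,0,0],[0,-0.05,-0.4,0,0]])

```text
clock: 13.58
tcp_pos: [0.5286, -0.0125, 0.1073]
orientation: [-1.232, 1.155, -1.165]
contact_force: [9.9, 0.6, -11.0]
grip_width: 0.0336
```

```bash
python3 -c "
from h import *
st()
s=r.grab_frame('side')
crop(s,(345,215),55,'pics/s8.png',7)"
```

```text
t 13.575 p [ 0.5286 -0.0125  0.1073] yaw -86.26 ydir [ 0.009  0.001 -1.   ] F [  9.87   0.56 -11.02] M [ 0.4  -2.02  0.01] g 0.0336
```

View pics/s8.png

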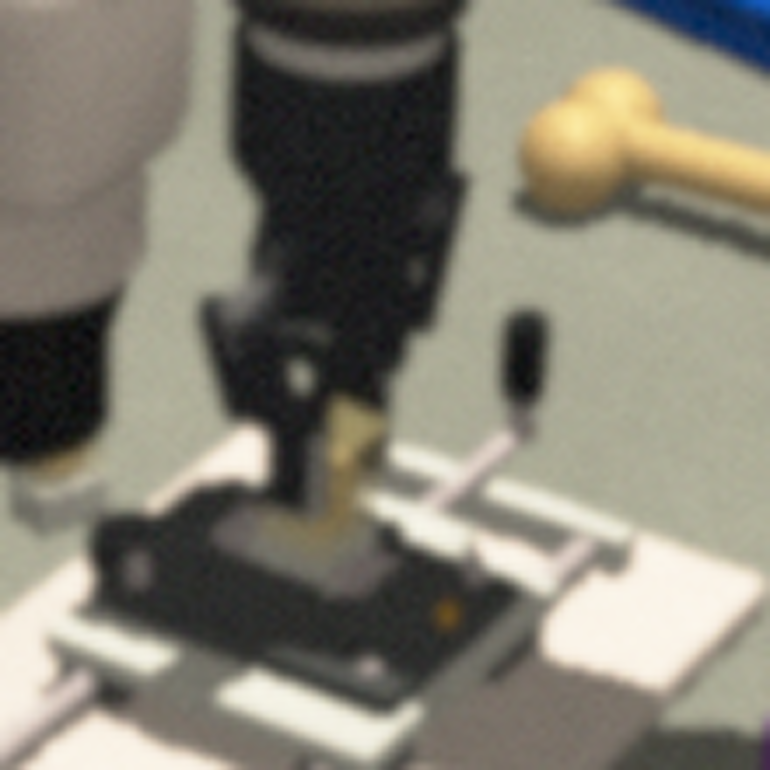

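send_rows(plan=[[0,0.15,0.2,0,0],[0,0.1,0.5,0,0],[0,0,0.5,0,0],[0,0,0.4,0,0]])

```text
clock: 14.12
tcp_pos: [0.5378, -0.012, 0.1042]
orientation: [-1.244, 1.165, -1.159]
contact_force: [-11.5, 1.7, 9.3]
grip_width: 0.0337
```

send_rows(plan=[[0,0,0.4,0,0],[0,0,0.4,0,0],[0,0,0.2,0,0]])

```text
clock: 14.5
tcp_pos: [0.5462, -0.0116, 0.1033]
orientation: [-1.247, 1.167, -1.158]
contact_force: [-12.2, 1.5, 7.7]
grip_width: 0.0334
```

```bash
python3 -c "
from h import *
st()
s=r.grab_frame('side')
crop(s,(345,215),55,'pics/s9.png',7)"
```

```text
t 14.5 p [ 0.5462 -0.0116  0.1033] yaw -86.27 ydir [-0.009 -0.001 -1.   ] F [-12.23   1.54   7.71] M [0.35 2.91 0.04] g 0.0334
```

View pics/s9.png

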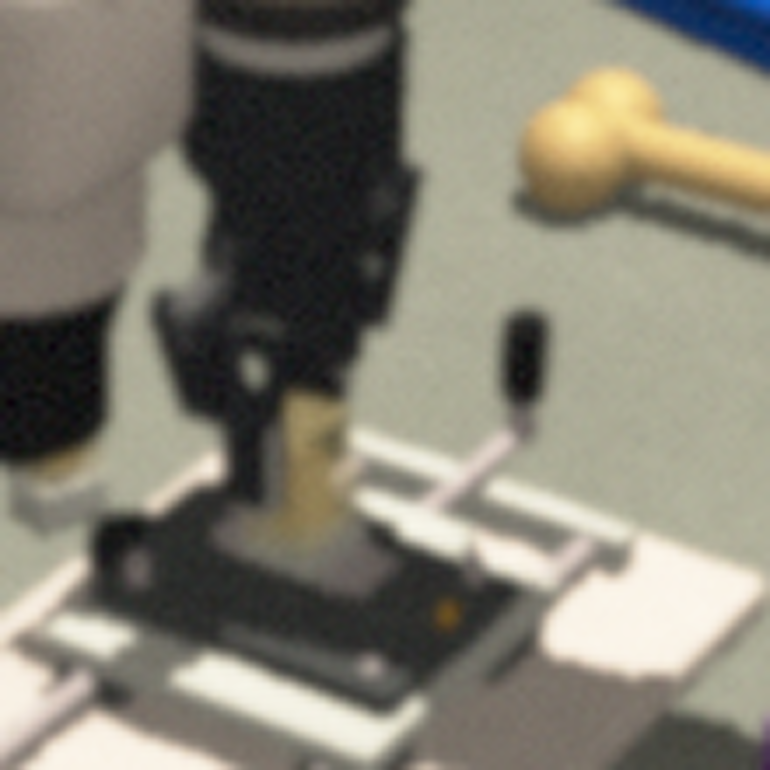

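send_rows(plan=[[0,-0.25,0.1,0,0],[0,-0.05,-0.3,0,0],[0,0,-0.5,0,0],[0,0,-0.5,0,0]])

```text
clock: 15.05
tcp_pos: [0.5405, -0.012, 0.107]
orientation: [-1.235, 1.157, -1.163]
contact_force: [6.3, 0.9, -13.8]
grip_width: 0.0334
```

send_rows(plan=[[0,0,-0.5,0,0],[0,0,-0.5,0,0],[0,0,-0.2,0,0]])

```text
clock: 15.42
tcp_pos: [0.5314, -0.0125, 0.1087]
orientation: [-1.231, 1.153, -1.166]
contact_force: [8.2, 1.1, -7.6]
grip_width: 0.0334
```

```bash
python3 -c "
from h import *
st()
s=r.grab_frame('side')
crop(s,(345,215),55,'pics/s10.png',7)"
```

```text
t 15.425 p [ 0.5314 -0.0125  0.1087] yaw -86.27 ydir [ 0.011  0.001 -1.   ] F [ 8.16  1.1  -7.57] M [ 0.24 -1.99 -0.03] g 0.0334
```

View pics/s10.png

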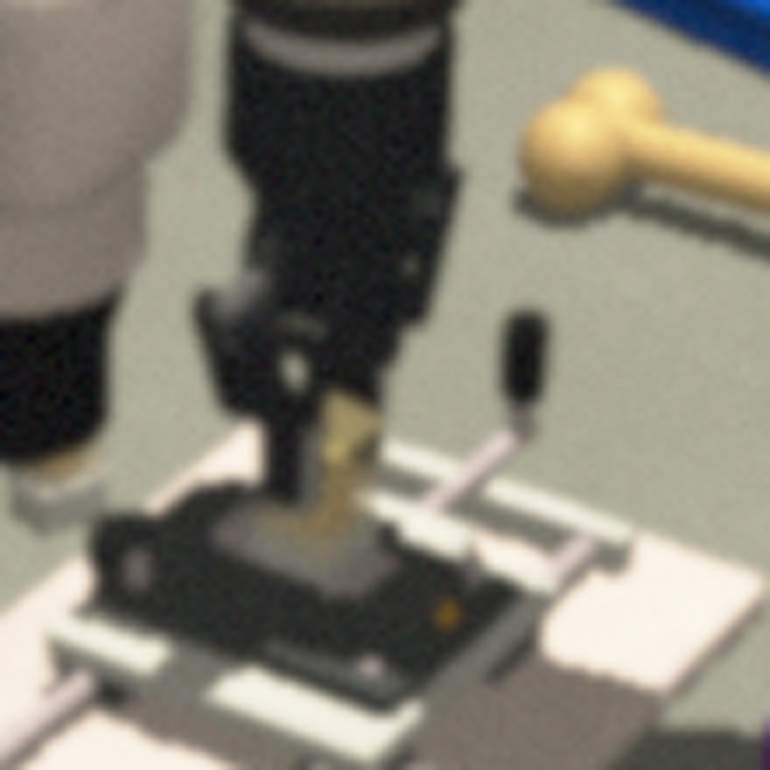

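send_rows(plan=[[0,0.05,0.2,0,0],[0,0.05,0.5,0,0],[0,0,0.5,0,0],[0,0,0.4,0,0]])

```text
clock: 15.98
tcp_pos: [0.5402, -0.012, 0.1065]
orientation: [-1.243, 1.164, -1.16]
contact_force: [-10.6, 0.6, 7.5]
grip_width: 0.0336
```

send_rows(plan=[[0,0,0.4,0,0],[0,0,0.4,0,0]])

```text
clock: 16.23
tcp_pos: [0.5463, -0.0117, 0.1055]
orientation: [-1.246, 1.167, -1.158]
contact_force: [-12.7, 0.8, 7.9]
grip_width: 0.0331
```

```bash
python3 -c "
from h import *
st()
s=r.grab_frame('side')
crop(s,(345,215),55,'pics/s11.png',7)"
```

```text
t 16.225 p [ 0.5463 -0.0117  0.1055] yaw -86.28 ydir [-0.009 -0.001 -1.   ] F [-12.66   0.85   7.9 ] M [ 0.14  2.88 -0.02] g 0.0331
```

View pics/s11.png

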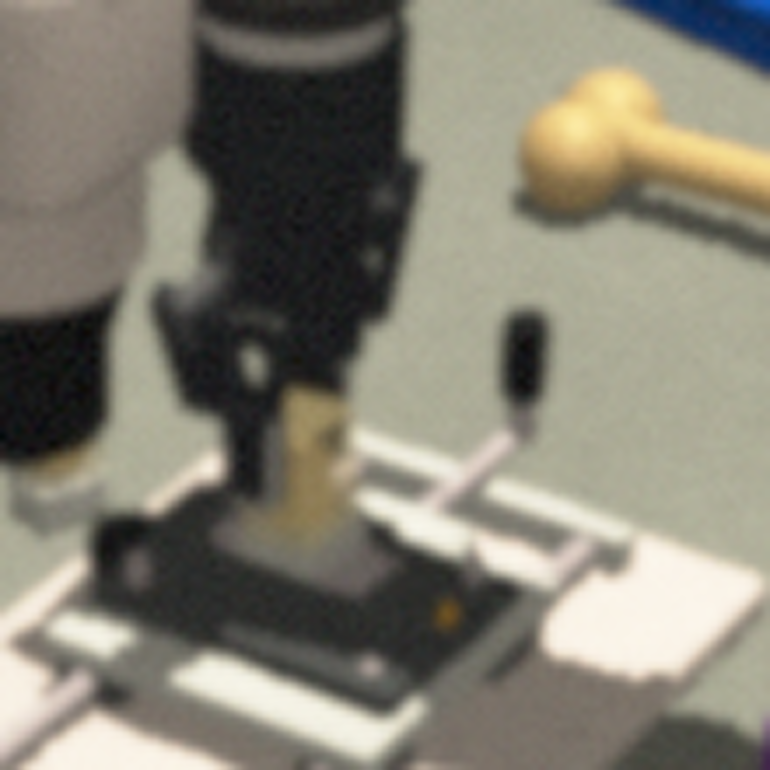

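send_rows(plan=[[0,-0.1,-0.2,0,0],[0,0,-0.5,0,0],[0,0,-0.5,0,0],[0,0,-0.4,0,0]])

```text
clock: 16.77
tcp_pos: [0.5382, -0.0121, 0.108]
orientation: [-1.233, 1.155, -1.165]
contact_force: [7.2, 1.0, -5.7]
grip_width: 0.0334
```

send_rows(plan=[[0,-0.05,-0.4,0,0],[0,-0.05,-0.4,0,0]])

```text
clock: 17.02
tcp_pos: [0.5319, -0.0126, 0.1099]
orientation: [-1.23, 1.153, -1.166]
contact_force: [11.0, 0.3, -5.2]
grip_width: 0.0337
```

send_rows(plan=[[0,0,0.2,0,0],[0,0,0.5,0,0],[0,-0.05,0.5,0,0],[0,-0.05,0.4,0,0]])

```text
clock: 17.52
tcp_pos: [0.5395, -0.0121, 0.1087]
orientation: [-1.245, 1.165, -1.159]
contact_force: [-11.1, 0.2, 5.4]
grip_width: 0.0334
```

send_rows(plan=[[0,0,0.4,0,0],[0,0,0.4,0,0]])

```text
clock: 17.77
tcp_pos: [0.5456, -0.0117, 0.1076]
orientation: [-1.248, 1.168, -1.157]
contact_force: [-12.2, 0.5, 7.2]
grip_width: 0.0338
```

```bash
python3 -c "
from h import *
st()
s=r.grab_frame('side')
crop(s,(345,215),55,'pics/s12.png',7)"
```

```text
t 17.775 p [ 0.5456 -0.0117  0.1076] yaw -86.28 ydir [-0.01  -0.001 -1.   ] F [-12.2    0.51   7.23] M [0.03 2.75 0.02] g 0.0338
```

View pics/s12.png

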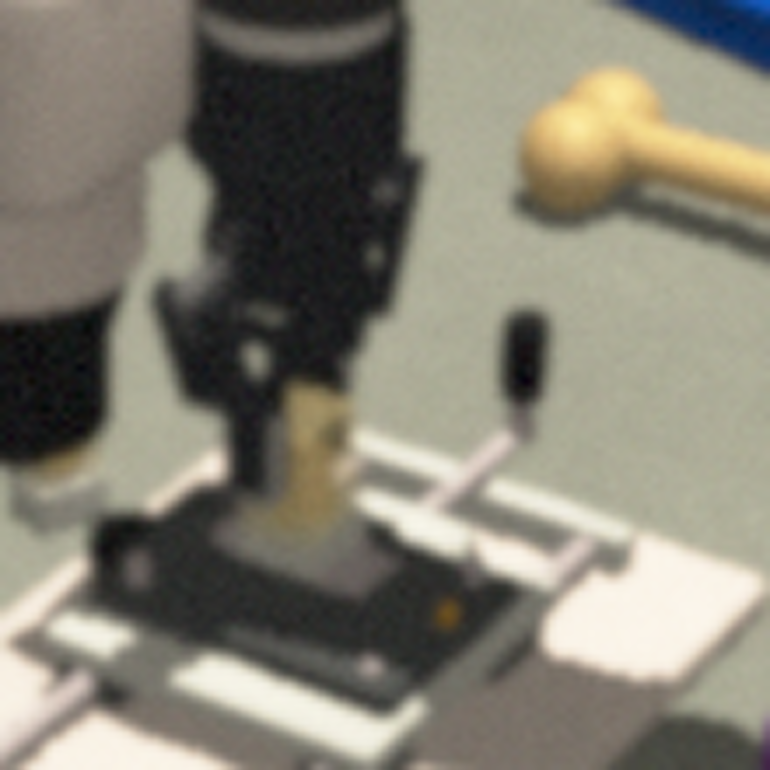

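send_rows(plan=[[0,-0.1,-0.2,0,0],[0,-0.05,-0.5,0,0],[0,0,-0.5,0,0],[0,0,-0.4,0,0]])

```text
clock: 18.32
tcp_pos: [0.5367, -0.0122, 0.1106]
orientation: [-1.235, 1.157, -1.164]
contact_force: [6.6, 0.7, -9.5]
grip_width: 0.0338
```

send_rows(plan=[[0,-0.05,-0.4,0,0],[0,0,-0.4,0,0]])

```text
clock: 18.58
tcp_pos: [0.5307, -0.0126, 0.1126]
orientation: [-1.232, 1.154, -1.165]
contact_force: [6.2, 0.3, 1.4]
grip_width: 0.0337
```

send_rows(plan=[[0,0,0.2,0,0],[0,-0.05,0.5,0,0],[0,-0.05,0.5,0,0],[0,-0.05,0.4,0,0]])

```text
clock: 19.08
tcp_pos: [0.5399, -0.012, 0.1135]
orientation: [-1.244, 1.165, -1.159]
contact_force: [-10.5, 0.4, 16.5]
grip_width: 0.0339
```

send_rows(plan=[[0,0,0.4,0,0],[0,0,0.4,0,0]])

```text
clock: 19.32
tcp_pos: [0.5488, -0.0115, 0.1134]
orientation: [-1.242, 1.163, -1.16]
contact_force: [-7.8, -0.9, 13.1]
grip_width: 0.0333
```

```bash
python3 -c "
from h import *
st()
s=r.grab_frame('side')
crop(s,(345,215),55,'pics/s13.png',7)"
```

```text
t 19.325 p [ 0.5488 -0.0115  0.1134] yaw -86.28 ydir [-0.003 -0.001 -1.   ] F [-7.79 -0.95 13.05] M [-0.09  2.02 -0.02] g 0.0333
```

View pics/s13.png

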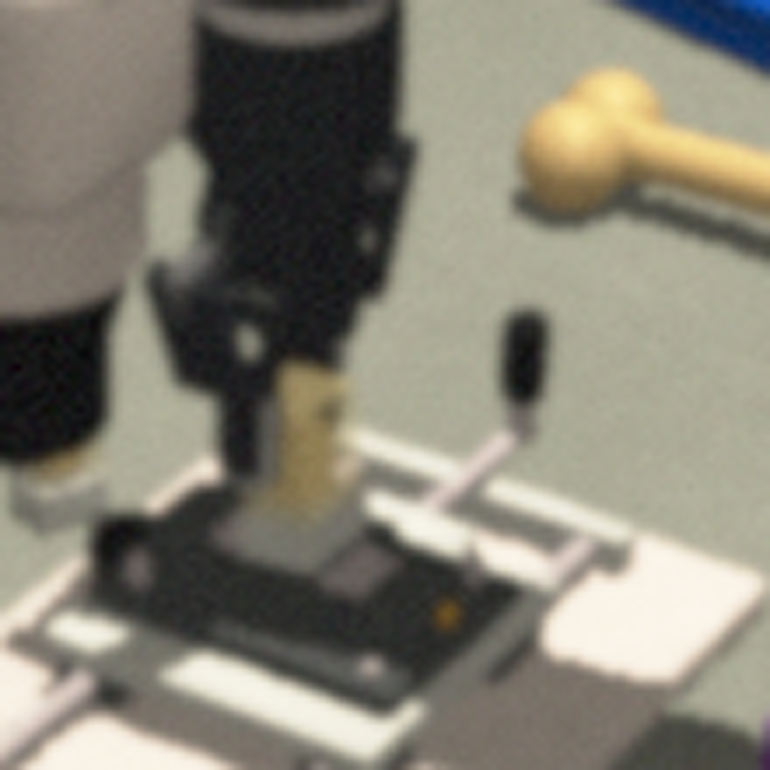

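The side crop shows the foot out of the -x nose and the block leaning toward +x. The jaws have let go. I'll ease it up while moving back over the seat.

send_rows(plan=[[0,-0.3,-0.2,0,0],[0,-0.3,-0.2,0,0],[0,-0.2,0,0,0],[0,0,0,0,0]])

```text
clock: 19.88
tcp_pos: [0.5465, -0.0115, 0.12]
orientation: [-1.239, 1.161, -1.161]
contact_force: [-0.4, 0.1, -1.2]
grip_width: 0.0336
```

```bash
python3 -c "
from h import *
st()
s=r.grab_frame('side')
crop(s,(345,215),50,'pics/s14.png',7)
t=r.grab_frame('top')
crop(t,(323,235),40,'pics/t14.png',8)"
```

```text
t 19.875 p [ 0.5465 -0.0115  0.12  ] yaw -86.26 ydir [ 0.  0. -1.] F [-0.41  0.13 -1.25] M [ 0.01 -0.   -0.02] g 0.0336
```

View pics/s14.png

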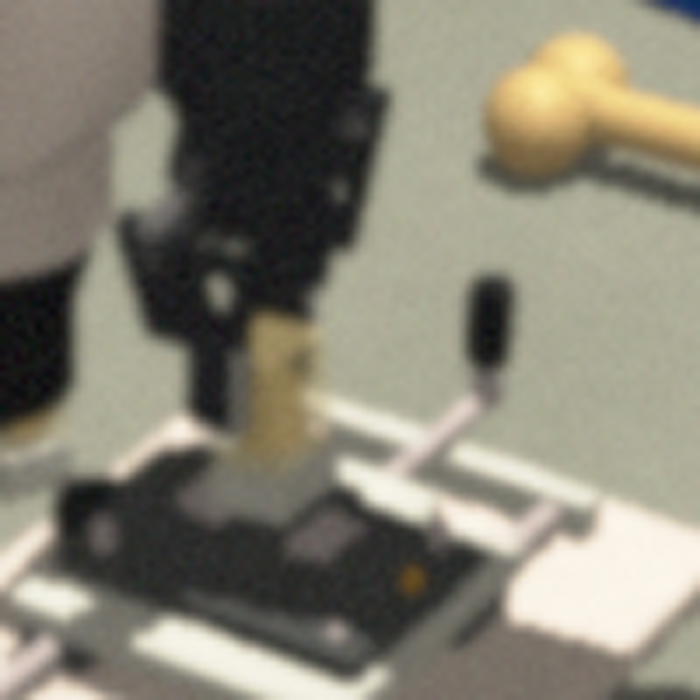

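View pics/t14.png

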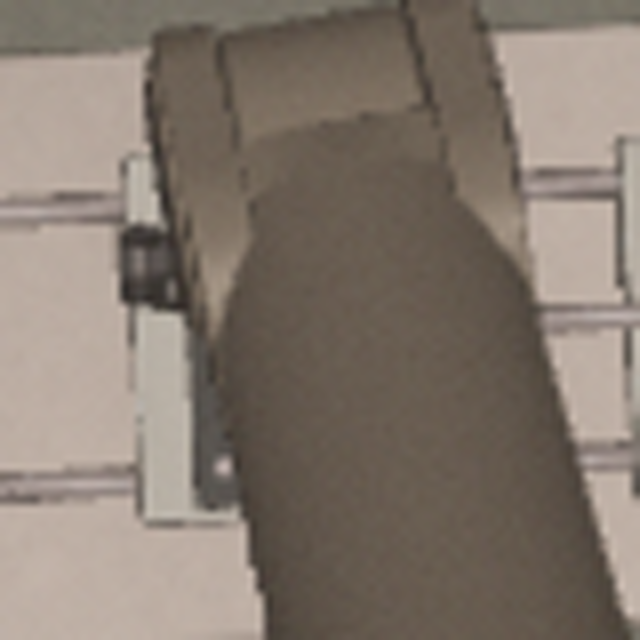

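```bash
cat >> h.py <<'E'
def wire(f,name,c,half,k,grasp,hgrasp,th,yaw=3.75):
    """block wireframe, tilt th deg about stand y (top to +x), pinned at grasp (block height hgrasp)"""
    Rz=R.from_euler('z',yaw,degrees=True); Rt=Rz*R.from_euler('y',th,degrees=True)
    im=cv2.resize(f["image"][c[1]-half:c[1]+half,c[0]-half:c[0]+half,::-1],None,fx=k,fy=k,interpolation=cv2.INTER_CUBIC).copy()
    for (a,b,z0,z1) in [(14,17,18,62),(15,18,3,18)]:
        P=np.array([[sx*a,sy*b,z] for z in (z0,z1) for sx,sy in((-1,-1),(1,-1),(1,1),(-1,1))],float)/1000-[0,0,hgrasp]
        Q=[(proj(f,Rt.apply(p)+grasp)-np.array(c)+half+.5)*k for p in P]
        for i in range(4):
            for u,v in((i,(i+1)%4),(4+i,4+(i+1)%4),(i,i+4)):
                cv2.line(im,tuple(int(x) for x in Q[u]),tuple(int(x) for x in Q[v]),(0,0,255),1,cv2.LINE_AA)
    return im
E
python3 -c "
from h import *
s=r.grab_frame('side');o=r.get_obs();g=o['tcp_pos']+[0,0,.005]
ims=[wire(s,'',(340,215),28,6,g,.0515,th) for th in (-8,-4,0,4,8,12)]
cv2.imwrite('pics/w1.png',cv2.resize(np.vstack([np.hstack(ims[:3]),np.hstack(ims[3:])]),(795,530)))"
```

```text
(no output)
```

View pics/w1.png

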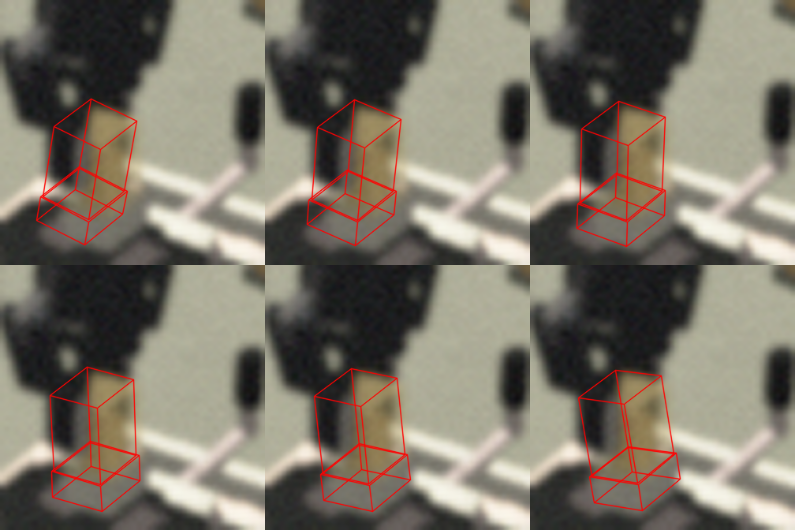

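```bash
python3 -c "
from h import *
s=r.grab_frame('side');o=r.get_obs();g=o['tcp_pos']+[0,0,.005]
print(proj(s,[.5374,-.012,.116]))
w=R.from_euler('z',3.75,degrees=True)
b=w.apply([0,-.004,0])
ims=[wire(s,'',(338,212),22,9,g+b,.0515,th) for th in (0,5,10)]
cv2.imwrite('pics/w2.png',cv2.resize(np.hstack(ims),(798,266)))
ims=[wire(s,'',(338,212),22,9,g+b,.0515,th) for th in (5,)]
cv2.imwrite('pics/w3.png',cv2.resize(ims[0],(600,600)))
"
```

```text
[334.18587071 220.50480548]
```

View pics/w2.png

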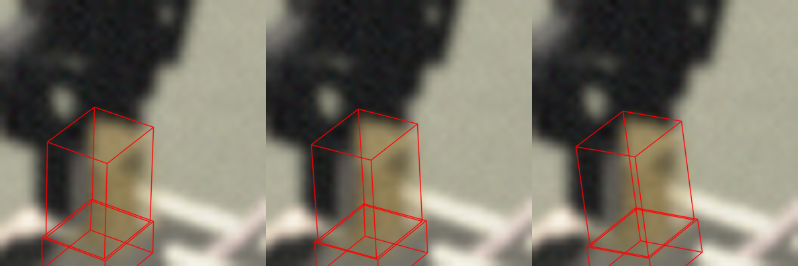

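View pics/w3.png

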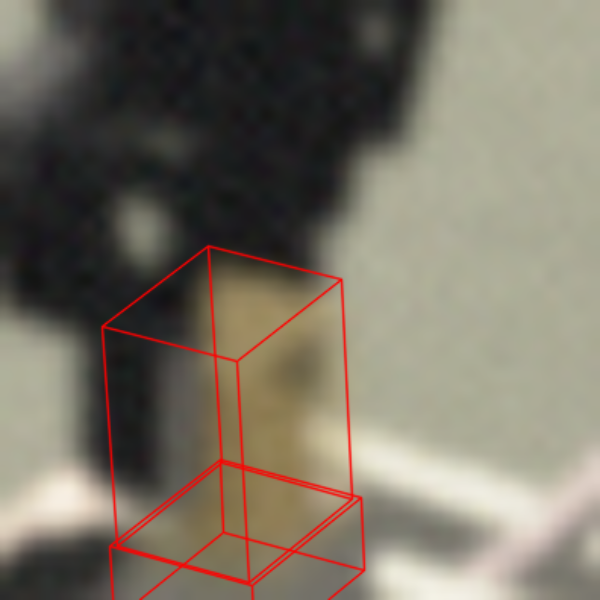

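```bash
python3 -c "
from h import *
s=r.grab_frame('side')
im=s['image'][190:250,305:375,::-1]
im=cv2.resize(im,None,fx=10,fy=10,interpolation=cv2.INTER_CUBIC)
im=cv2.convertScaleAbs(im,alpha=1.6,beta=-40)
cv2.imwrite('pics/z1.png',im)"
```

```text
(no output)
```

View pics/z1.png

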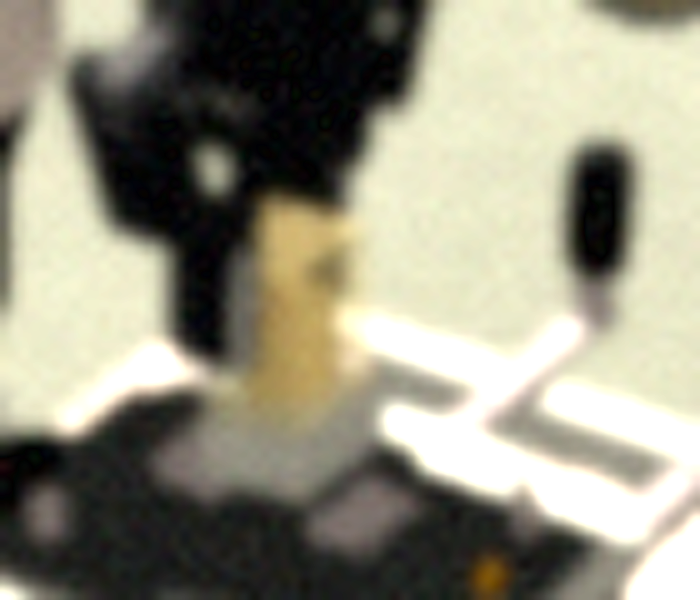

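```bash
python3 -c "
from h import *
s=r.grab_frame('side');o=r.get_obs();g=o['tcp_pos']+[0,0,.005]
ims=[wire(s,'',(337,217),24,9,g+[0.002,-.003,0],.0515,th) for th in (-9,-6,-3,0)]
cv2.imwrite('pics/w4.png',cv2.convertScaleAbs(cv2.resize(np.vstack([np.hstack(ims[:2]),np.hstack(ims[2:])]),(800,800))[:,:],alpha=1.5,beta=-30)[:600*2][:800])
"
python3 -c "
import cv2;a=cv2.imread('pics/w4.png');cv2.imwrite('pics/w4.png',cv2.resize(a,(600,600)))"
```

```text
(no output)
```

View pics/w4.png

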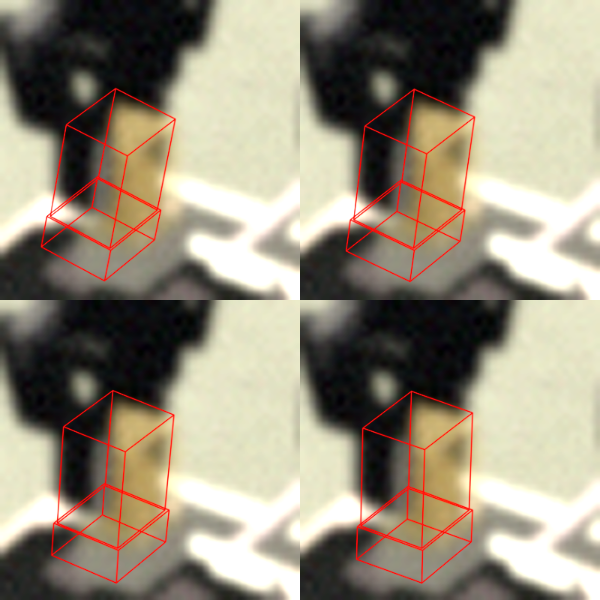

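The block is free: Fz is about -1.2 N, which is just its weight. In the side crop it may be leaning a few degrees inside the pads. I'll centre it over the seat and let the stepped foot rest lightly on the two noses to level it.

send_rows(plan=[[0,-0.3,-0.4,0,0],[0,0,-0.55,0,0],[0,0,0,0,0],[0,0.4,0,0,0],[0,0.3,0,0,0],[0,0,0,0,0]])

```text
clock: 20.92
tcp_pos: [0.5366, -0.0121, 0.1154]
orientation: [-1.24, 1.161, -1.16]
contact_force: [-0.4, -0.4, -0.8]
grip_width: 0.0338
```

```bash
python3 -c "
from h import *
st()
s=r.grab_frame('side')
im=s['image'][190:250,305:375,::-1]
im=cv2.resize(im,None,fx=10,fy=10,interpolation=cv2.INTER_CUBIC)
im=cv2.convertScaleAbs(im,alpha=1.6,beta=-40)
cv2.imwrite('pics/z2.png',im)"
```

```text
t 20.925 p [ 0.5366 -0.0121  0.1154] yaw -86.25 ydir [-0.001 -0.    -1.   ] F [-0.39 -0.37 -0.83] M [ 0.01  0.01 -0.04] g 0.0338
```

View pics/z2.png

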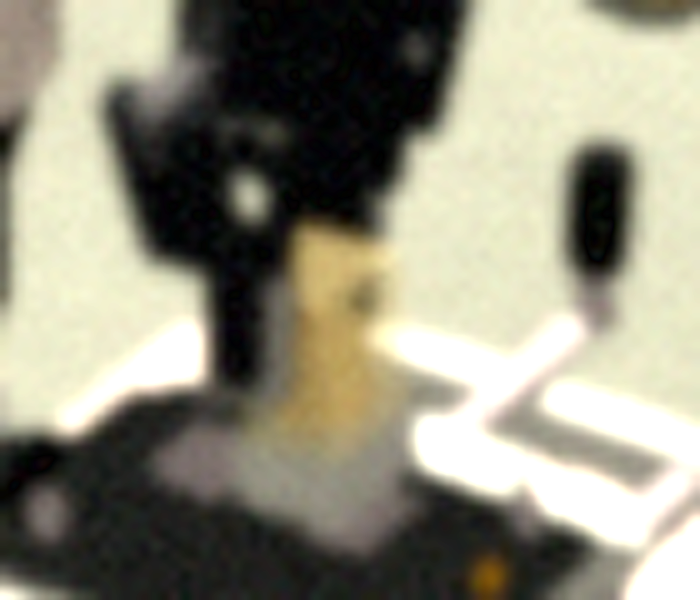

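send_rows(plan=[[0,0.1,0,0,0],[0,0.1,0,0,0],[0,0,0,0,0]])

```text
clock: 21.35
tcp_pos: [0.5371, -0.0121, 0.1145]
orientation: [-1.239, 1.161, -1.161]
contact_force: [-1.6, -0.1, 6.2]
grip_width: 0.0335
```

send_rows(plan=[[0,0.1,0,0,0],[0,0,0,0,0]])

```text
clock: 21.6
tcp_pos: [0.5376, -0.0121, 0.1142]
orientation: [-1.238, 1.16, -1.162]
contact_force: [-2.3, 0.4, 10.7]
grip_width: 0.0337
```

send_rows(plan=[[0,0.1,0,0,0],[0,0,0,0,0]])

```text
clock: 21.85
tcp_pos: [0.5384, -0.012, 0.1137]
orientation: [-1.237, 1.159, -1.163]
contact_force: [-1.8, 0.0, 13.4]
grip_width: 0.0337
```

```bash
python3 -c "
from h import *
st()
s=r.grab_frame('side')
im=s['image'][190:250,305:375,::-1]
im=cv2.resize(im,None,fx=10,fy=10,interpolation=cv2.INTER_CUBIC)
im=cv2.convertScaleAbs(im,alpha=1.6,beta=-40)
cv2.imwrite('pics/z3.png',im)"
```

```text
t 21.85 p [ 0.5384 -0.012   0.1137] yaw -86.27 ydir [ 0.003 -0.    -1.   ] F [-1.75  0.02 13.38] M [0.01 0.7  0.06] g 0.0337
```

View pics/z3.png

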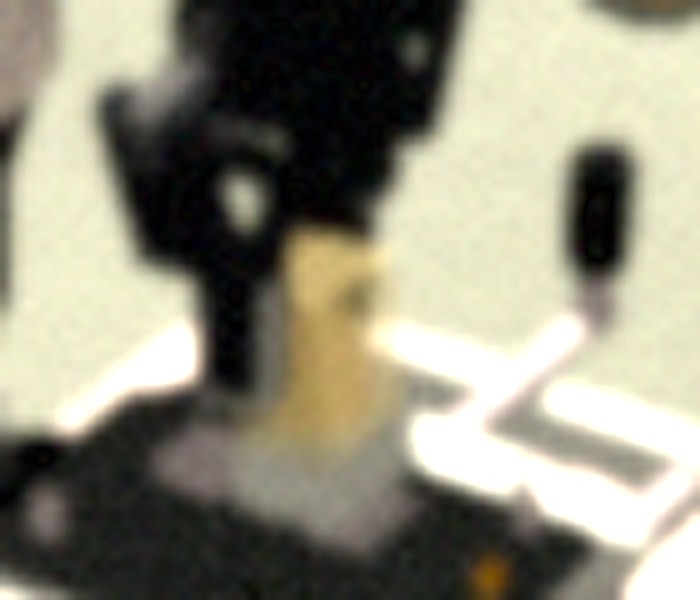

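The block now looks nearly upright on the noses, and the holder dots at (45,515) and (490,575) haven't moved. I'll unload, loosen the fingers slightly so it settles level, then re-grip.

send_rows(plan=[[0,-0.25,0,0,0],[0,-0.1,0,0,0],[0,0,0,0,0]], force=20)

```text
clock: 22.28
tcp_pos: [0.5366, -0.0121, 0.1151]
orientation: [-1.24, 1.161, -1.161]
contact_force: [-0.4, 0.6, -0.5]
grip_width: 0.0335
```

send_rows(plan=[[0,0,0,0,0.43],[0,0,0,0,0.47],[0,0,0,0,0.47],[0,0,0,0,0.47]])

```text
clock: 22.78
tcp_pos: [0.5369, -0.0121, 0.1153]
orientation: [-1.239, 1.161, -1.161]
contact_force: [0.2, 0.1, 0.4]
grip_width: 0.0403
```

```bash
python3 -c "
from h import *
st()
s=r.grab_frame('side')
im=s['image'][190:250,305:375,::-1]
im=cv2.resize(im,None,fx=10,fy=10,interpolation=cv2.INTER_CUBIC)
im=cv2.convertScaleAbs(im,alpha=1.6,beta=-40)
cv2.imwrite('pics/z4.png',im)"
```

```text
t 22.775 p [ 0.5369 -0.0121  0.1153] yaw -86.26 ydir [ 0. -0. -1.] F [0.2  0.07 0.41] M [-0.01  0.02 -0.03] g 0.0403
```

View pics/z4.png

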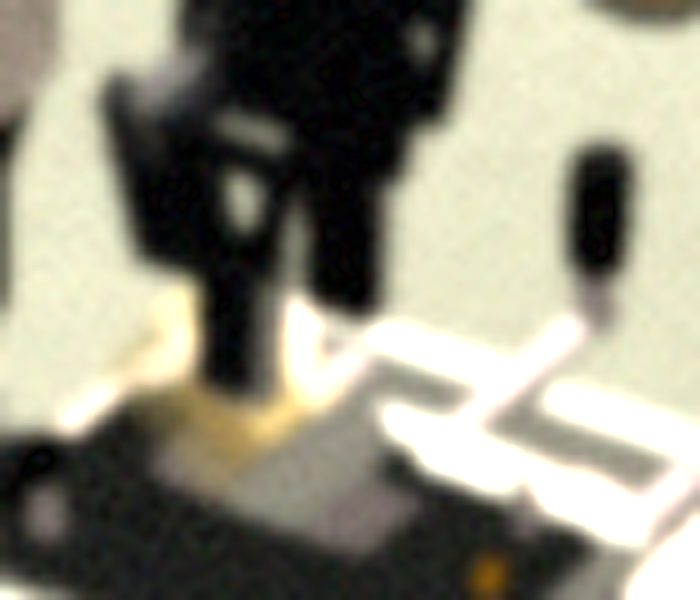

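The block tipped over toward +x when I loosened it. It's now leaning with its foot still between the cheeks. I'll look at it more closely.

```bash
python3 -c "
from h import *
s=r.grab_frame('side')
crop(s,(335,222),30,'pics/z5.png',12)
t=r.grab_frame('top');crop(t,(323,225),45,'pics/tz5.png',8)
for n in 'block_top','block','block_center':print(n,[(np.round(d['rect']),round(d['p'],2)) for d in r.recognise('side',n)[:5]])
"
```

```text
block_top [(array([317., 215., 344., 241.]), 0.86), (array([363., 339., 378., 374.]), 0.84), (array([398., 263., 417., 290.]), 0.83), (array([232., 327., 260., 362.]), 0.55), (array([220., 246., 253., 270.]), 0.54)]
block [(array([398., 261., 419., 290.]), 0.9), (array([319., 222., 342., 244.]), 0.87), (array([359., 339., 380., 371.]), 0.86), (array([184., 298., 209., 326.]), 0.74), (array([236., 326., 258., 360.]), 0.57)]
block_center [(array([359., 341., 380., 373.]), 0.97), (array([234., 327., 256., 362.]), 0.82), (array([317., 220., 341., 243.]), 0.76), (array([186., 296., 206., 328.]), 0.71), (array([397., 260., 415., 293.]), 0.66)]
```

View pics/z5.png

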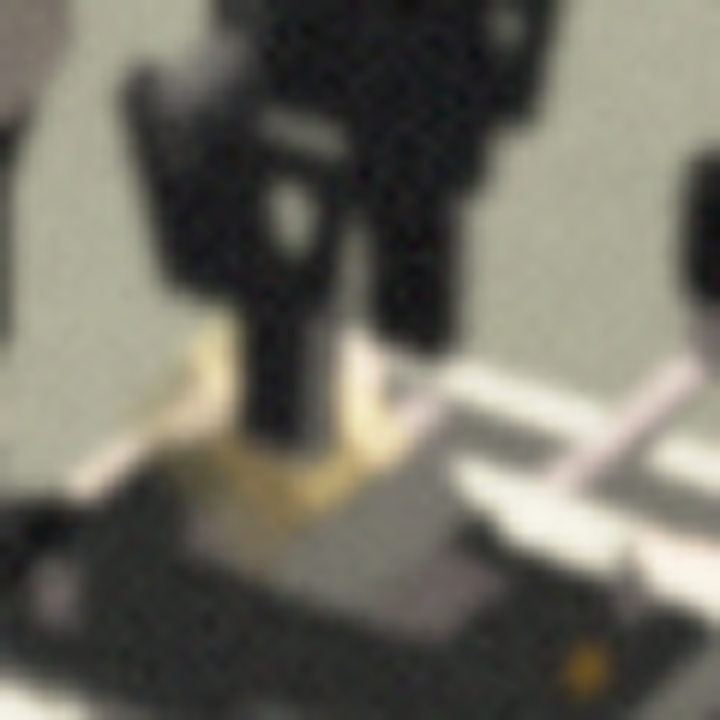

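View pics/tz5.png

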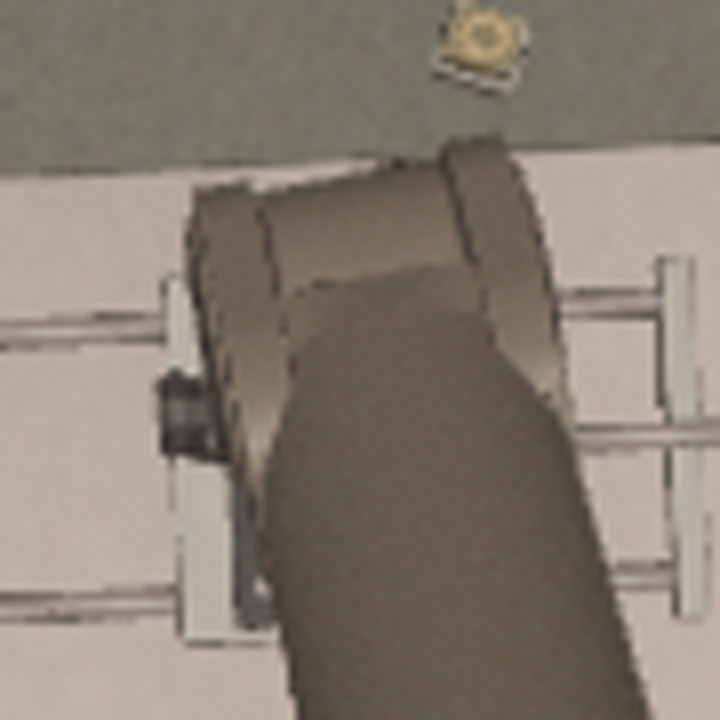

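send_rows(plan=[[0,0,0,0,0.6],[0,0,0,0,0.8],[0,-1,0,0,1],[0,-3,0,0,1],[0,-4,-3,0,1],[0,-2,-6,0,1],[0,0,-6,0,1],[0,0,0,0,1]])

```text
clock: 24.08
tcp_pos: [0.3832, -0.0227, 0.215]
orientation: [-1.242, 1.163, -1.162]
contact_force: [0.4, 0.2, 0.7]
grip_width: 0.0855
```

```bash
python3 -c "
from h import *
st()
s=r.grab_frame('side');crop(s,(340,225),35,'pics/z6.png',11)
t=r.grab_frame('top');crop(t,(323,232),35,'pics/tz6.png',11)
"
```

```text
t 24.075 p [ 0.3832 -0.0227  0.215 ] yaw -86.31 ydir [-0.002 -0.002 -1.   ] F [0.36 0.2  0.71] M [-0.02 -0.02 -0.01] g 0.0855
```

View pics/z6.png

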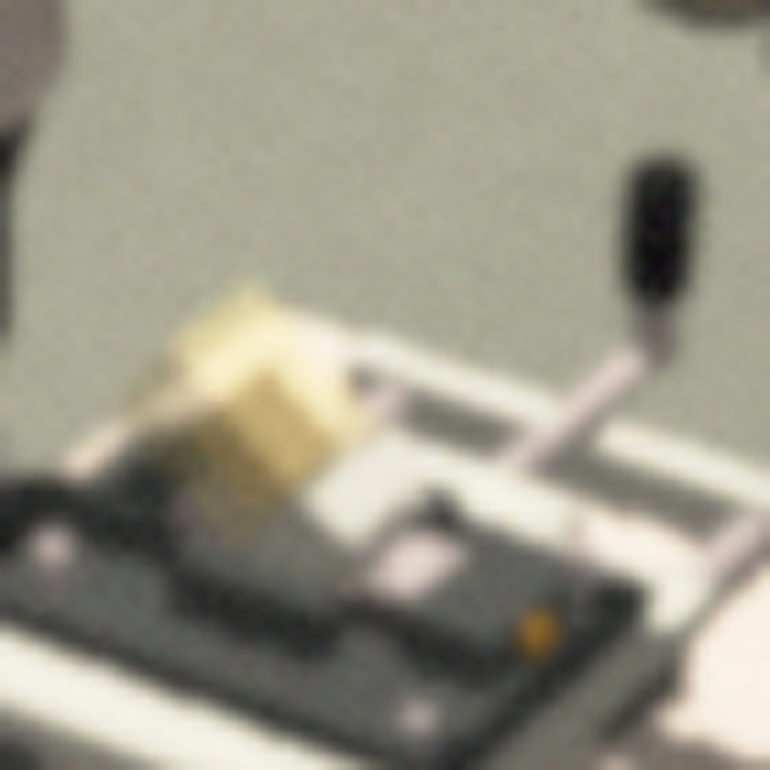

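View pics/tz6.png

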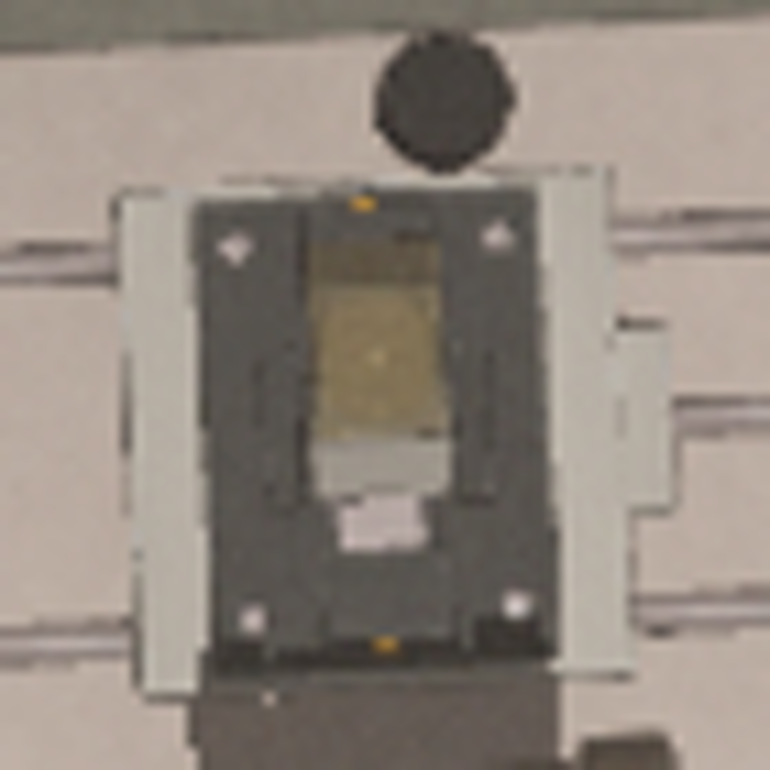

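```bash
cat > fit.py <<'E'
from h import *
from scipy.optimize import least_squares
Rz=R.from_euler('z',3.75,degrees=True)
off=np.array([.0016,.0034,0])   # arm minus top-camera
seat=np.array([.537,-.012,.054])
def pts(p,P):
    th,x,z,y=p
    return Rz.apply(R.from_euler('y',th).apply(P)+[x,y,z])+seat
def fit(t,K):
    P=np.array([k[0] for k in K],float)/1000; U=np.array([k[1] for k in K],float)
    f=lambda p:np.ravel([proj(t,q-off) for q in pts(p,P)]-U)
    s=least_squares(f,[1.0,0,.02,0]); print("res",np.abs(f(s.x)).max()); return s.x
E
python3 - <<'E'
from fit import *
t=r.grab_frame('top')
c=lambda u,v:(288+u/11-.5+.045,197+v/11-.5+.045)
K=[((-15,18,3),c(315,498)),((-15,-18,3),c(450,494)),((-15,18,18),c(312,440)),((-15,-18,18),c(452,432)),
((-14,17,62),c(311,288)),((-14,-17,62),c(440,283)),((14,17,62),c(311,242)),((14,-17,62),c(440,235))]
p=fit(t,K); print("tilt",np.degrees(p[0]),"base(stand rel seat) x,z,y",p[1:]*1000)
for n,q in dict(base=[0,0,0],footedge_px=[15,0,3],bot_mx=[-12,0,0],bot_px=[12,0,0],top_mx=[-14,0,62],top_px=[14,0,62],com=[0,0,25],foot_mx=[-15,0,3],mid=[0,0,45]).items():
    w=R.from_euler('y',p[0]).apply(np.array(q)/1000.)+[p[1],p[3],p[2]]; print(n,(w*1000).round(1))
E
```

```text
res 0.5174970003663475
tilt 58.846834801053845 base(stand rel seat) x,z,y [-10.69816161 -21.80879067  -0.76631705]
base [-10.7  -0.8 -21.8]
footedge_px [ -0.4  -0.8 -33.1]
bot_mx [-16.9  -0.8 -11.5]
bot_px [ -4.5  -0.8 -32.1]
top_mx [35.1 -0.8 22.2]
top_px [49.6 -0.8 -1.7]
com [10.7 -0.8 -8.9]
foot_mx [-15.9  -0.8  -7.4]
mid [27.8 -0.8  1.5]
```

```bash
cat > fit2.py <<'E'
from fit import *
def fit2(t,K,s,L):
    def f(p):
        a=[proj(t,q-off) for q in pts(p,np.array([k[0] for k in K],float)/1000)]-np.array([k[1] for k in K])
        b=[proj(s,q) for q in pts(p,np.array([k[0] for k in L],float)/1000)]-np.array([k[1] for k in L])
        return np.r_[a.ravel(),b.ravel()]
    x=least_squares(f,[1.0,0,.02,0],loss='soft_l1').x; print("res",f(x).round(1)); return x
E
python3 - <<'E'
from fit2 import *
t=r.grab_frame('top');s=r.grab_frame('side')
c=lambda u,v:(288+u/11-.5+.045,197+v/11-.5+.045)
d=lambda u,v:(305+u/11-.5+.045,190+v/11-.5+.045)
K=[((-15,18,3),c(315,498)),((-15,-18,3),c(450,494)),((-15,18,18),c(312,440)),((-15,-18,18),c(452,432)),
((-14,17,62),c(311,288)),((-14,-17,62),c(440,283)),((14,17,62),c(311,242)),((14,-17,62),c(440,235))]
L=[((-15,18,18),d(305,490)),((-15,-18,18),d(395,435)),((-15,18,3),d(350,545)),((-15,-18,3),d(445,480))]
p=fit2(t,K,s,L); print("tilt",np.degrees(p[0]),"base x,z,y",p[1:]*1000)
for n,q in dict(base=[0,0,0],bot_mx=[-12,0,0],bot_px=[12,0,0],top_mx=[-14,0,62],top_px=[14,0,62],com=[0,0,25],foot_mx=[-15,0,3],foot_px=[15,0,18],mid=[0,0,45]).items():
    w=R.from_euler('y',p[0]).apply(np.array(q)/1000.)+[p[1],p[3],p[2]]; print(n,(w*1000).round(1))
def draw(f,o,c0,h,k,n):
    im=cv2.resize(f["image"][c0[1]-h:c0[1]+h,c0[0]-h:c0[0]+h,::-1],None,fx=k,fy=k,interpolation=cv2.INTER_CUBIC)
    for (a,b,z0,z1) in [(14,17,18,62),(15,18,3,18)]:
        P=np.array([[sx*a,sy*b,z] for z in (z0,z1) for sx,sy in((-1,-1),(1,-1),(1,1),(-1,1))],float)/1000
        Q=[(proj(f,q-o)-np.array(c0)+h+.5)*k for q in pts(p,P)]
        for i in range(4):
            for u,v in((i,(i+1)%4),(4+i,4+(i+1)%4),(i,i+4)): cv2.line(im,tuple(int(x) for x in Q[u]),tuple(int(x) for x in Q[v]),(0,0,255),1,cv2.LINE_AA)
    return im
cv2.imwrite('pics/f1.png',np.hstack([draw(s,0*off,(340,225),25,8,''),draw(t,off,(323,232),25,8,'')]))
E
```

```text
res [-0.   0.   0.5 -0.3  0.   0.5  0.1  0.6 -0.2 -0.   0.4 -0.2 -0.5 -0.1
 -0.1 -0.1 -0.   0.9 -0.2 -0.7  0.3  0.3 -0.4 -0.4]
tilt 58.08966005794568 base x,z,y [-13.79756062  10.68257855  -0.08682929]
base [-13.8  -0.1  10.7]
bot_mx [-20.1  -0.1  20.9]
bot_px [-7.5 -0.1  0.5]
top_mx [31.4 -0.1 55.3]
top_px [46.2 -0.1 31.6]
com [ 7.4 -0.1 23.9]
foot_mx [-19.2  -0.1  25. ]
foot_px [ 9.4 -0.1  7.5]
mid [24.4 -0.1 34.5]
```

View pics/f1.png

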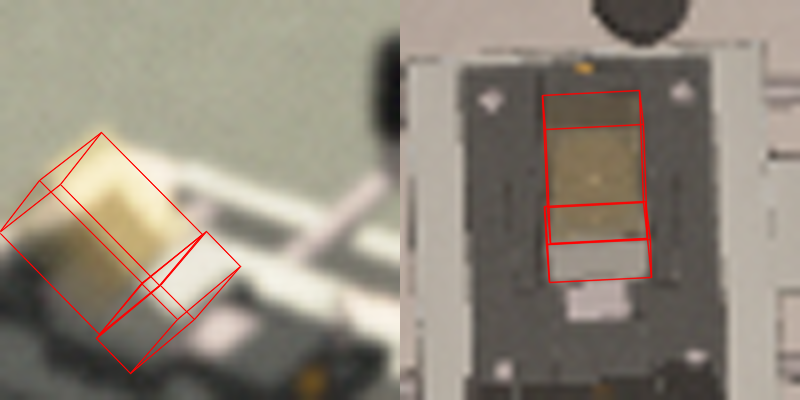

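The two views fit one pose. The block leans 58° with its top toward +x, its lower edge on the seat floor, resting on the +x nose and between the cheeks (y is about right). The holder is still down.

To recover, I'll straddle it with the open gripper across x, push it upright from the +x side with one finger, then close the flat pads to square it up.

```bash
python3 -c "
from h import *
plan([.551,-.0111,.18],3.75,9,1)"
```

```text
from [ 0.3894 -0.0216  0.2155] yaw -86.25 dyaw 90.0
[[0.0, 0.39, 1.8, np.float64(-10.0), 1], [0.31, 0.4, 1.77, np.float64(-10.0), 1], [0.62, 0.39, 1.69, np.float64(-10.0), 1], [0.9, 0.4, 1.56, np.float64(-10.0), 1], [1.16, 0.39, 1.38, np.float64(-10.0), 1], [1.38, 0.4, 1.15, np.float64(-10.0), 1], [1.56, 0.39, 0.9, np.float64(-10.0), 1], [1.69, 0.4, 0.61, np.float64(-10.0), 1], [1.77, 0.39, 0.31, np.float64(-10.0), 1]]
```

send_rows(plan=[[0,0.4,1.8,-10,1],[0.3,0.4,1.8,-10,1],[0.6,0.4,1.7,-10,1],[0.9,0.4,1.55,-10,1],[1.15,0.4,1.4,-10,1],[1.4,0.4,1.15,-10,1],[1.55,0.4,0.9,-10,1],[1.7,0.4,0.6,-10,1],[1.75,0.4,0.3,-10,1],[0,0,0,0,1],[0,0,0,0,1]])

```text
clock: 25.7
tcp_pos: [0.5494, -0.0112, 0.1786]
orientation: [-1.57, -0.048, 0.049]
contact_force: [0.2, 0.3, -0.4]
grip_width: 0.0855
```

```bash
python3 -c "
from h import *
st();plan([.551,-.0111,.085],3.75,4,1)
s=r.grab_frame('side');crop(s,(340,215),40,'pics/z7.png',10)
"
```

```text
t 25.7 p [ 0.5494 -0.0112  0.1786] yaw 3.54 ydir [-0.001  0.    -1.   ] F [ 0.16  0.32 -0.42] M [-0.05  0.    0.04] g 0.0855
from [ 0.5494 -0.0112  0.1786] yaw 3.54 dyaw 0.2
[[0.04, 2.34, -0.0, np.float64(-0.1), 1], [0.04, 2.34, -0.0, np.float64(-0.1), 1], [0.04, 2.34, -0.0, np.float64(-0.1), 1], [0.04, 2.34, -0.0, np.float64(-0.1), 1]]
```

View pics/z7.png

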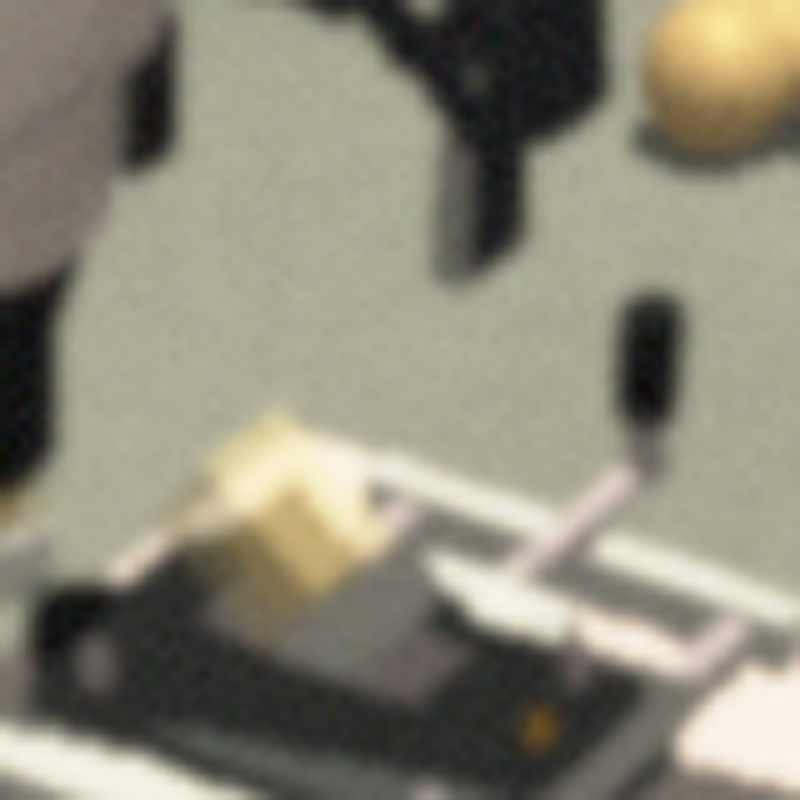

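send_rows(plan=[[0.2,2.5,0,-0.2,1],[0,2.5,0,0,1],[0,2,0,0,1],[0,1.5,0,0,1],[0,1,0,0,1],[0,0.7,0,0,1],[0,0,0,0,1]])

```text
clock: 26.62
tcp_pos: [0.5516, -0.0111, 0.0769]
orientation: [-1.57, -0.054, 0.054]
contact_force: [-0.3, 0.1, -0.5]
grip_width: 0.0857
```

```bash
python3 -c "
from h import *
st()
s=r.grab_frame('side');crop(s,(340,215),40,'pics/z8.png',10)
"
```

```text
t 26.625 p [ 0.5516 -0.0111  0.0769] yaw 3.93 ydir [-0. -0. -1.] F [-0.35  0.09 -0.54] M [-0.03 -0.    0.02] g 0.0857
```

View pics/z8.png

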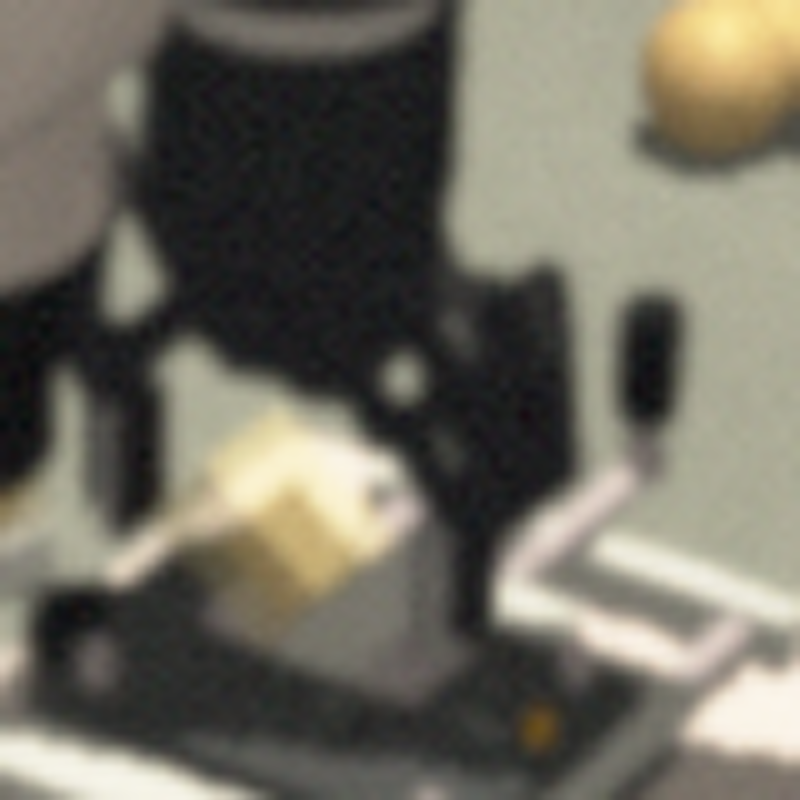

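send_rows(plan=[[-0.5,0,0,0,1],[-0.5,0,0,0,1],[-0.3,0,0,0,1],[-0.3,0,0,0,1],[-0.3,0,0,0,1],[0,0,0,0,1]])

```text
clock: 27.42
tcp_pos: [0.5378, -0.0118, 0.0794]
orientation: [-1.569, -0.063, 0.045]
contact_force: [8.1, 0.5, 3.7]
grip_width: 0.0852
```

```bash
python3 -c "
from h import *
st()
s=r.grab_frame('side');crop(s,(340,215),40,'pics/z9.png',10)
"
```

```text
t 27.425 p [ 0.5378 -0.0118  0.0794] yaw 3.94 ydir [ 0.011  0.001 -1.   ] F [8.15 0.45 3.74] M [ 0.07 -1.9  -0.08] g 0.0852
```

View pics/z9.png

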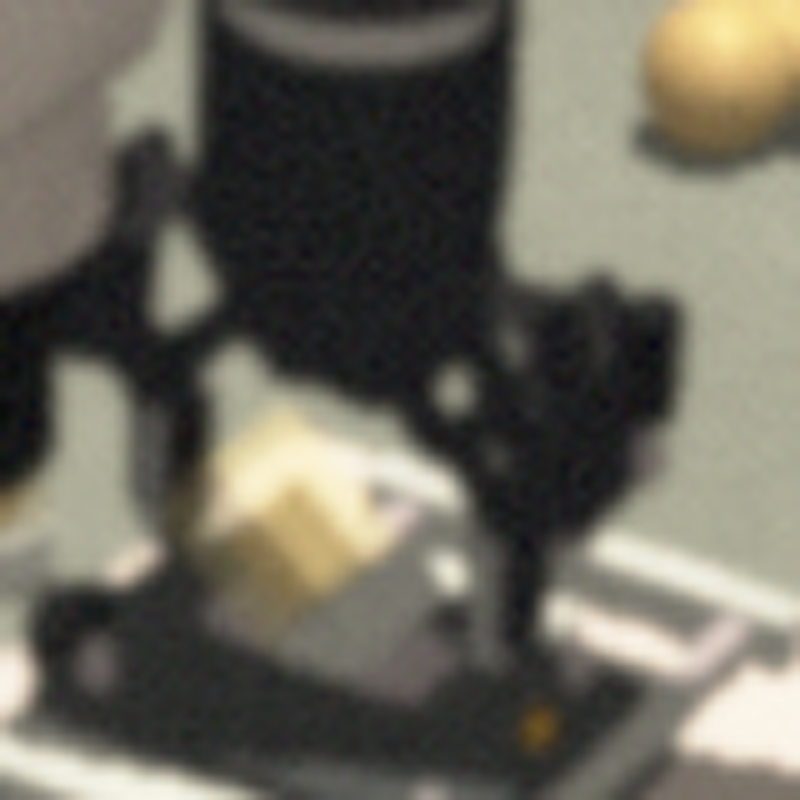

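send_rows(plan=[[-0.2,-0.2,0,0,1],[-0.2,-0.3,0,0,1],[-0.2,-0.3,0,0,1],[0,0,0,0,1]])

```text
clock: 27.98
tcp_pos: [0.5328, -0.0121, 0.0882]
orientation: [-1.569, -0.064, 0.044]
contact_force: [10.2, 0.0, 5.7]
grip_width: 0.085
```

```bash
python3 -c "
from h import *
st()
s=r.grab_frame('side');crop(s,(340,215),40,'pics/z10.png',10)
"
```

```text
t 27.975 p [ 0.5328 -0.0121  0.0882] yaw 3.94 ydir [ 0.013  0.002 -1.   ] F [10.25  0.04  5.75] M [ 0.09 -2.17  0.01] g 0.085
```

View pics/z10.png

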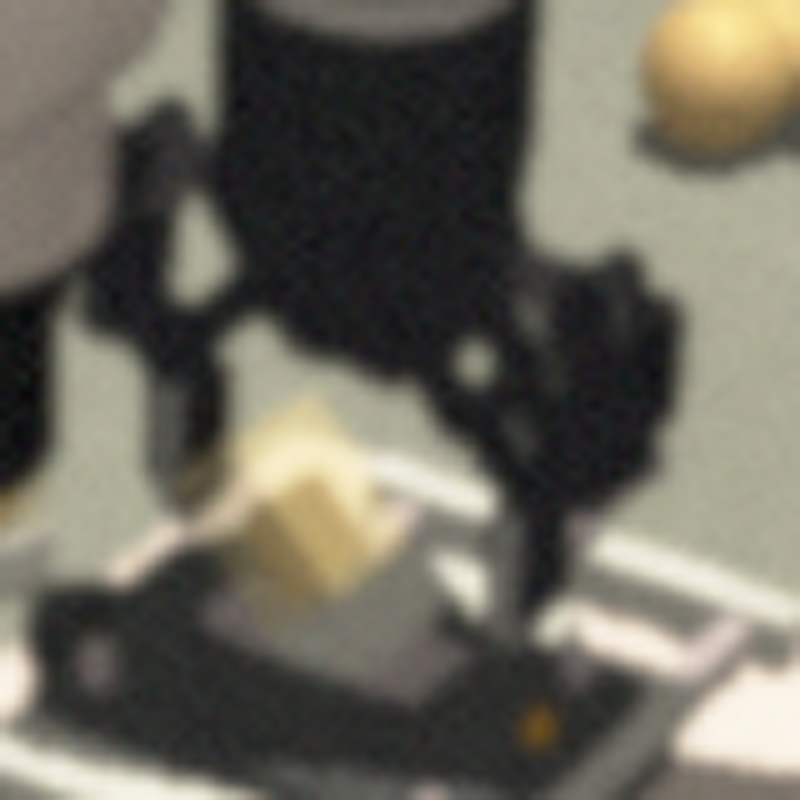

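send_rows(plan=[[-0.3,-0.2,0,0,1],[-0.3,-0.2,0,0,1],[-0.3,-0.1,0,0,1],[0,0,0,0,1]])

```text
clock: 28.52
tcp_pos: [0.5273, -0.0123, 0.0948]
orientation: [-1.568, -0.07, 0.038]
contact_force: [14.4, -0.2, 11.8]
grip_width: 0.0853
```

```bash
python3 -c "
from h import *
st()
s=r.grab_frame('side');crop(s,(340,215),40,'pics/z11.png',10)
"
```

```text
t 28.525 p [ 0.5273 -0.0123  0.0948] yaw 3.93 ydir [ 0.02   0.002 -1.   ] F [14.45 -0.16 11.84] M [ 0.12 -3.21 -0.01] g 0.0853
```

View pics/z11.png

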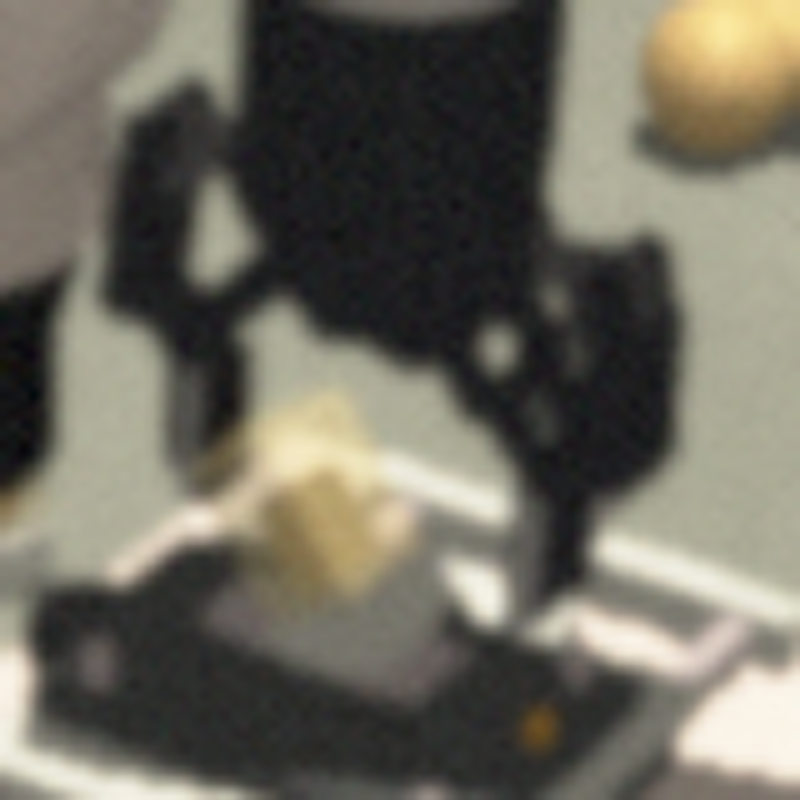

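send_rows(plan=[[-0.1,-0.25,0,0,1],[-0.2,-0.25,0,0,1],[-0.2,-0.1,0,0,1],[0,0,0,0,1]])

```text
clock: 29.08
tcp_pos: [0.5117, -0.0139, 0.0956]
orientation: [-1.57, -0.053, 0.055]
contact_force: [0.7, 0.1, 0.6]
grip_width: 0.0857
```

```bash
python3 -c "
from h import *
st()
s=r.grab_frame('side');crop(s,(340,215),40,'pics/z12.png',10)
"
```

```text
t 29.075 p [ 0.5117 -0.0139  0.0956] yaw 3.94 ydir [-0.002 -0.    -1.   ] F [0.66 0.07 0.55] M [ 0.04 -0.02 -0.06] g 0.0857
```

View pics/z12.png

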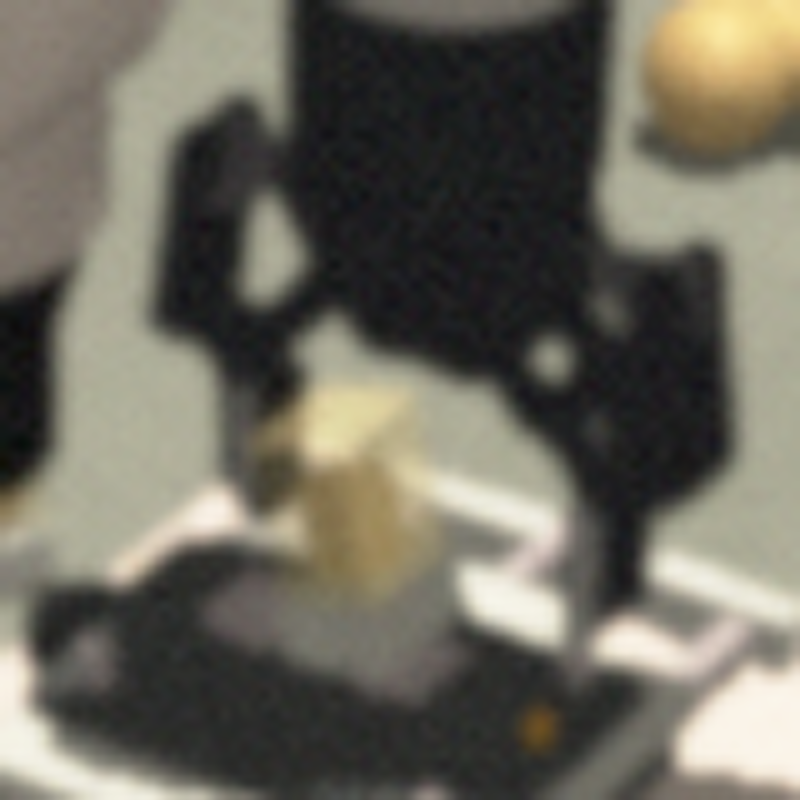

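The block has snapped to nearly upright and the contact force is about 0. I'll close the pads across x while shifting the hand over it.

send_rows(plan=[[0,0,0,0,0.9],[0.4,0,0,0,0.9],[0,0,0,0,0.8],[0.4,0,0,0,0.8],[0,0,0,0,0.7],[0.4,0,0,0,0.7],[0,0,0,0,0.6],[0.4,0,0,0,0.6]], force=25)

```text
clock: 30.12
tcp_pos: [0.5285, -0.0127, 0.096]
orientation: [-1.57, -0.054, 0.054]
contact_force: [0.3, -0.3, 0.0]
grip_width: 0.0512
```

```bash
python3 -c "
from h import *
st()
s=r.grab_frame('side');crop(s,(340,215),40,'pics/z13.png',10)
"
```

```text
t 30.125 p [ 0.5285 -0.0127  0.096 ] yaw 3.94 ydir [-0. -0. -1.] F [ 0.27 -0.27  0.  ] M [ 0.04 -0.   -0.02] g 0.0512
```

View pics/z13.png

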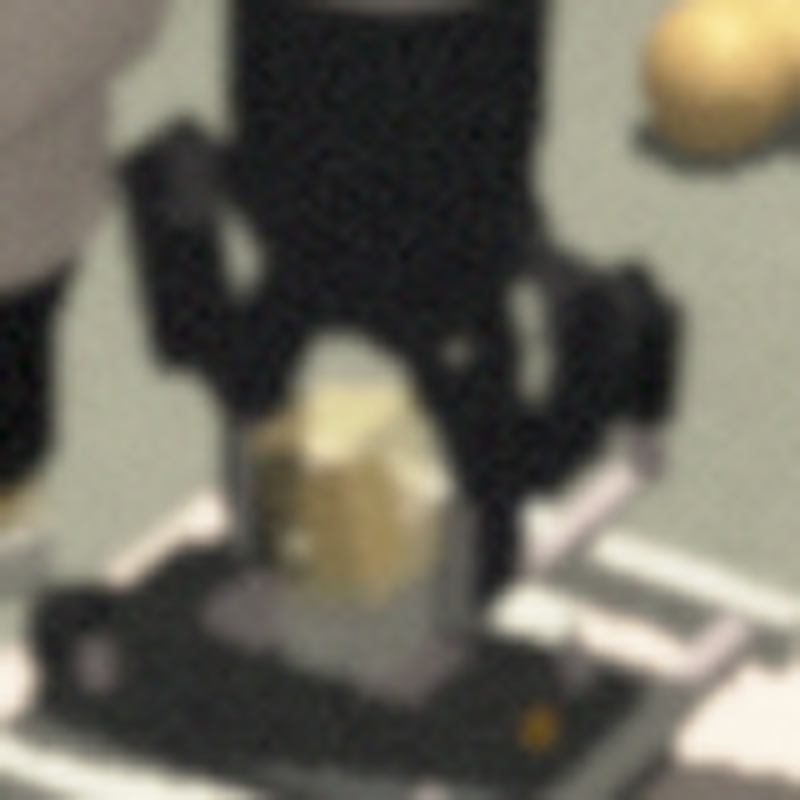

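send_rows(plan=[[0.4,0,0,0,0.5],[0.3,0,0,0,0.45],[0,0,0,0,0.4],[0,0,0,0,0.3],[0,0,0,0,0.2],[0,0,0,0,0],[0,0,0,0,0],[0,0,0,0,0]])

```text
clock: 31.18
tcp_pos: [0.5356, -0.0122, 0.0961]
orientation: [-1.57, -0.054, 0.054]
contact_force: [0.2, -0.2, -1.3]
grip_width: 0.0286
```

```bash
python3 -c "
from h import *
st()
s=r.grab_frame('side');crop(s,(340,215),40,'pics/z14.png',10)
"
```

```text
t 31.175 p [ 0.5356 -0.0122  0.0961] yaw 3.94 ydir [-0. -0. -1.] F [ 0.18 -0.2  -1.33] M [ 0.   -0.02  0.  ] g 0.0286
```

View pics/z14.png

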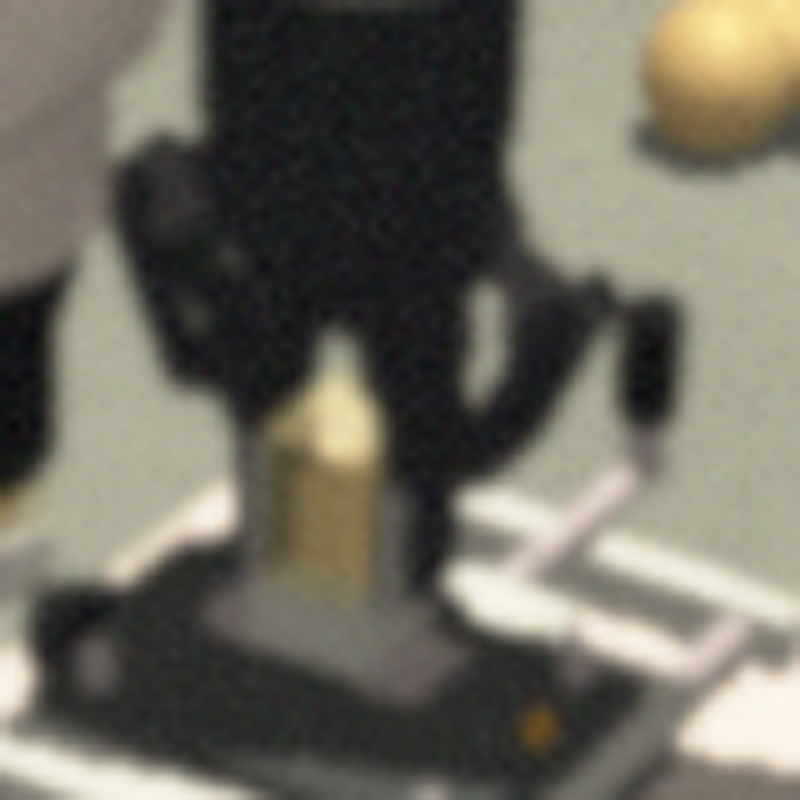

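```bash
python3 -c "
from h import *
s=r.grab_frame('side');o=r.get_obs();b=o['tcp_pos'].copy();b[2]=.054
b=np.array([.5365,-.0125,.054])
ims=[wire(s,'',(335,222),22,12,b+[0,0,z],0,0)[:, :] for z in (0,.005,.010)]
cv2.imwrite('pics/w5.png',cv2.resize(np.hstack(ims),(798,266)))
cv2.imwrite('pics/w6.png',ims[1])
"
```

```text
(no output)
```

View pics/w5.png

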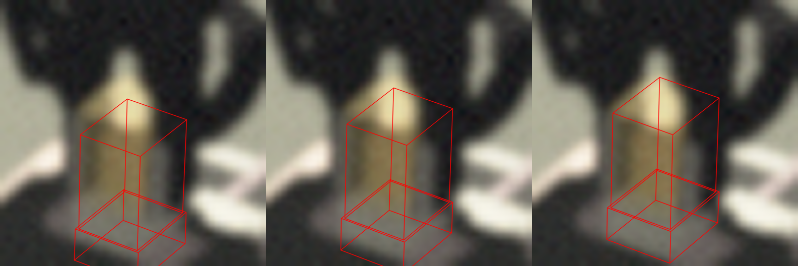

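View pics/w6.png

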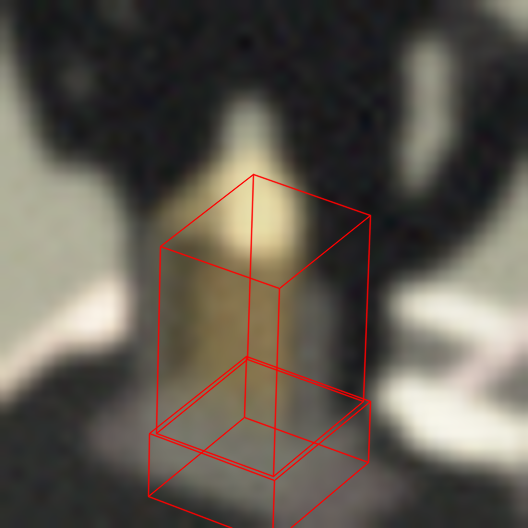

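The pads read 28.6 mm, so they are flat on the 28 mm resin, and Fz is -1.3 N, the block's weight. The overlay puts the block about 14 mm up, with the foot on top of the noses. I'll firm the grip and lift straight up.

send_rows(plan=[[0,0,0,0,0],[0,0,0,0,0],[0,-0.2,0,0,0],[0,-0.3,0,0,0],[0,-0.3,0,0,0],[0.1,-0.3,0,0,0],[0,-0.1,0,0,0],[0,0,0,0,0],[0,0,0,0,0]], force=45)

```text
clock: 32.4
tcp_pos: [0.5366, -0.0121, 0.108]
orientation: [-1.57, -0.054, 0.054]
contact_force: [0.5, -0.2, -0.1]
grip_width: 0.0277
```

```bash
python3 -c "
from h import *
st()
s=r.grab_frame('side');crop(s,(340,215),40,'pics/z15.png',10)
b=np.array([.5365,-.0125,.054])
im=np.hstack([wire(s,'',(335,218),22,9,b+[0,0,z],0,0) for z in (.022,.026)])
cv2.imwrite('pics/w7.png',im)
t=r.grab_frame('top');crop(t,(323,230),45,'pics/t15.png',8)
for n in ('handle','holder','cap','spare','jar','dish'):print(n,[(np.round(d['rect']),round(d['p'],2)) for d in r.recognise('top',n)[:2]])
"
```

```text
t 32.4 p [ 0.5366 -0.0121  0.108 ] yaw 3.94 ydir [-0. -0. -1.] F [ 0.45 -0.21 -0.13] M [ 0.01 -0.03 -0.  ] g 0.0277
handle [(array([155., 215., 171., 230.]), 0.68), (array([298., 216., 382., 261.]), 0.58)]
holder [(array([309., 242., 314., 259.]), 0.56), (array([300., 216., 380., 261.]), 0.22)]
cap []
spare [(array([334., 180., 346., 188.]), 0.58)]
jar []
dish [(array([177., 321., 208., 353.]), 0.61)]
```

View pics/z15.png

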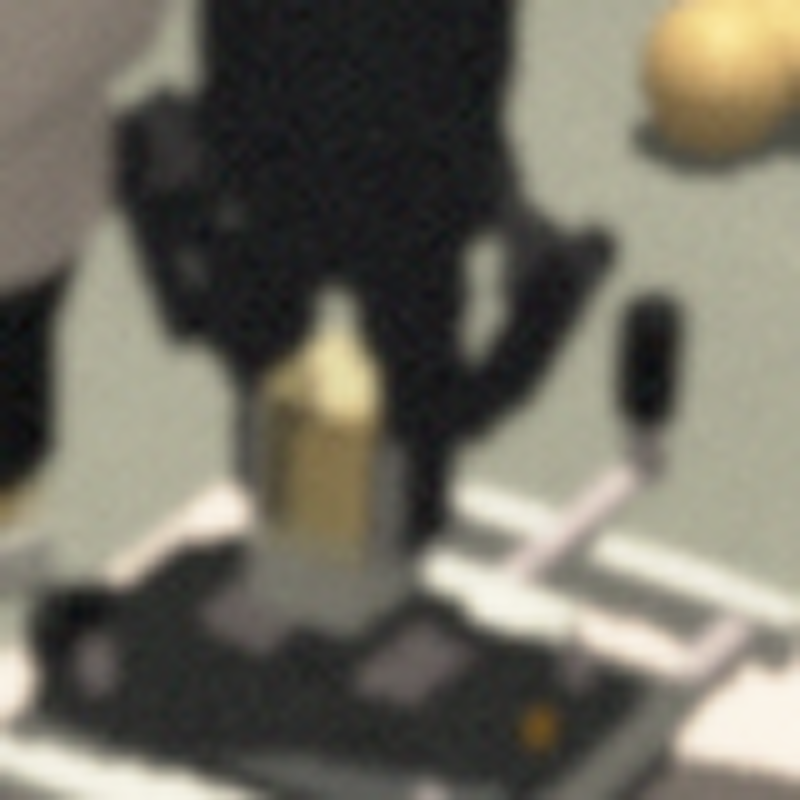

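View pics/w7.png

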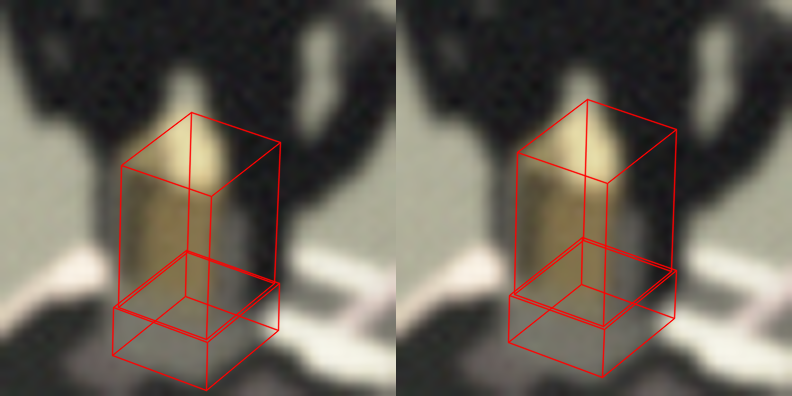

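View pics/t15.png

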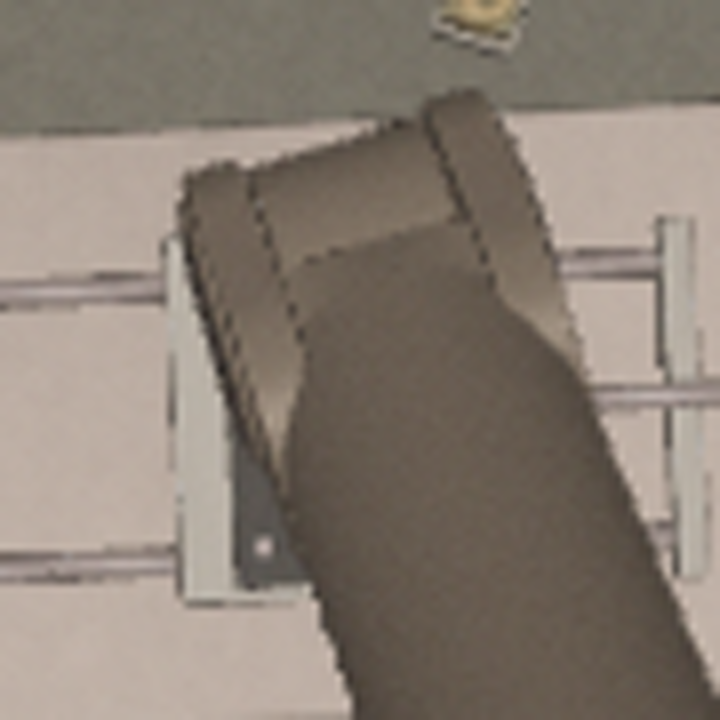

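```bash
python3 -c "
from h import *
st()
t=r.grab_frame('top');s=r.grab_frame('side');st()
cv2.imwrite('pics/tend.png',t['image'][:,:,::-1]);cv2.imwrite('pics/send.png',s['image'][:,:,::-1])
"
```

```text
t 32.8 p [ 0.5367 -0.0121  0.108 ] yaw 3.94 ydir [-0.  0. -1.] F [-0.66 -0.59 -1.58] M [ 0.01 -0.    0.03] g 0.0277
t 32.9 p [ 0.5367 -0.0121  0.1081] yaw 3.94 ydir [ 0.  0. -1.] F [ 0.39  0.05 -0.62] M [-0.01  0.01  0.  ] g 0.0279
```

View pics/send.png

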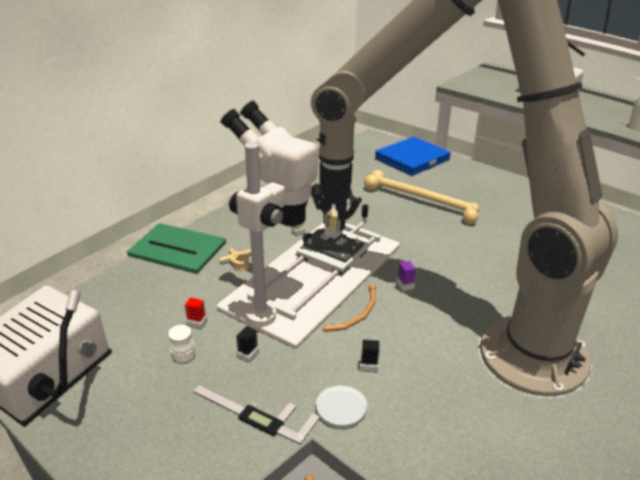

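View pics/tend.png

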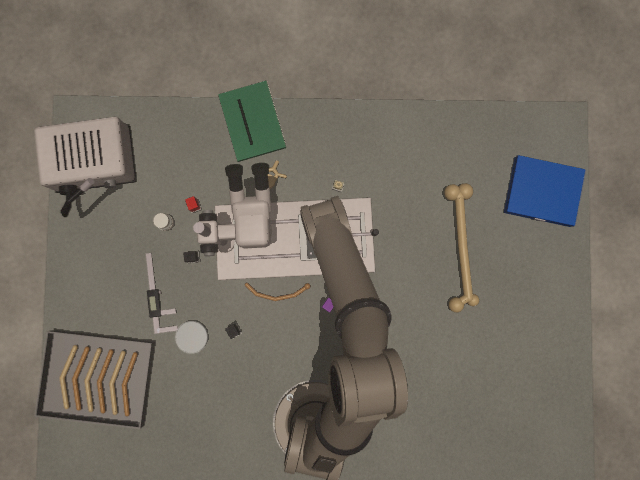

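The final side view shows the block held upright at about (333,222), above the jaws. The top view shows the stage out, with the knob at (375,232), and the bystanders it shows in place; the arm hides the cap.

```bash
python3 -c "
from bench import r
print(r.hand_in())"
```

```text
the job is handed in; nothing more can be done
None
```

The job is handed in at about 33 s on the clock. The block is held upright about a centimetre above the jaws and over its seat, but it tipped over once along the way.

**What I did**
- **Stage:** I drew it out by the knob until it met the front stop. The tool travelled 0.170 m and felt 12 N against the stop.
- **Freeing the block:** The moves can't tilt the tool, so I first gripped the block across y with a light grip. I then moved it from side to side so it rocked towards each jaw, four times to +x and three to -x, easing it up until the jaws let go.
- **The mishap:** I rested the block on the jaw noses and loosened the grip to level it. It tipped about 58° towards +x, staying within the holder. I pushed it upright with one finger, gripped it again across x and lifted it straight up.

**Last checks**
- **Block:** The pads read 27.7–27.9 mm on the 28 mm resin and the tool is vertical. The overlay puts the foot about 26 mm above the seat floor, 10 mm above the jaws. The hand is within about 1 mm of the estimated seat in x. I didn't measure y separately.
- **Stage:** The plate's edge was in the same place in the top view before and after the rocking, to about 1 mm.
- **Holder:** Its marks in the side view stayed put in every picture I checked. The upward pull briefly read 11–14 N while rocking, about the holder's weight, so a very small, short lift can't be ruled out.
- **Bystanders:** Those I could see in the final pictures look unmoved. The arm hid the cap in the last top view, so I couldn't confirm it there.

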